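Recharge the analyser's reagent drawer

ROBOT

A 6-joint arm with a two-finger parallel gripper is mounted at the origin on the work surface. World frame = base frame: x ahead of the robot, y to its left, z up, the work surface at z = 0. Lengths are in m, angles in rad, forces in N, time in s.
With the tool pointing down it reaches from about 0.25 to 0.775 m from the base axis. Payload 4 kg.
Tool frame: the origin (TCP) lies at the very end of the fingers, on their centre line; the grasp point (between the pads) lies 19 mm behind it; x points along the fingers, y is the direction in which the jaws open and shut, and the axes are right-handed (so a half turn about x gives the same grasp; the last joint's range is limited). The gripper opens to 94 mm and grips with 3 to 60 N. Pads are 16 mm wide; open, the fingers measure 119 mm over their backs; the gripper's body (75 mm by 177 mm) begins 78 mm behind the grasp point.
Start: joints at [1.061, 0.087, 1.371, -0, 1.684, -0.103], TCP at [0.218, 0.505, 0.173] pointing down, gripper open.
Joint ranges: [-3.1, 3.1], [-0.76, 2.03], [0.27, 2.55], [-1.08, 4.22], [0.17, 2.65], [-2.57, 2.57]. Speed limits (rad/s): [2.79, 2.79, 3.14, 3.14, 3.14, 3.14].

INTERFACE

Orientations are given as [roll, pitch, yaw] about the fixed x, y, z axes, in that order (R = Rz(yaw) Ry(pitch) Rx(roll)).
In Python, from bench import robot gives the robot as it stands.
- The arm moves only by the tool carry_out, never from a script. Its argument "targets" is a list of rows, each a list of 5 numbers: the closure, from 0 (fully open) to 1 (shut), then the shift along the tool's x, y, z in cm, then the turn about the tool's x in degrees. In form: [[fingers, tx, ty, tz, turn], ...]. A call has 1 to 20 rows; each row shifts and turns the commanded pose from where the row before left it, along the tool's axes as they then stand; what a row does not reach is not made up. A row lasts 1/10 s, in which the tool goes at most 50 mm and 8.59 degrees, less where a joint would pass 70% of its speed; a pose out of reach is approached as far as the arm can. A call is refused whole if a number of a shift passes 5 or a number of a turn 8.59, either way. A call with a gripper value outside its range is refused whole. The fingers move at their own pace and stop on an object; the grip force is fixed at half the most. Time passes only in rows, so rows that do not move let the fingers close. It gives the time, the measured TCP pose, the force and the opening at its end, in the units of the state.
- robot.get_obs(): the state, without advancing time (a new reading comes with each control period).
- robot.snapshot(name): name is "side" or "top"; returns a dict with "image" (384x512x3 uint8, red, green, blue), "camera_matrix" (3x3 intrinsics, pixels), "distortion" ([k1, k2, p1, p2, k3] as OpenCV has them; the pictures are not rectified), "pose" (4x4, takes a point from camera to world coordinates). Camera axes: x right, y up, looking along -z (the intrinsics and any distortion apply to the point x, -y, -z); pixel columns grow to the right and rows downward; lengths in m; the calibration is good to about 2 mm. A picture is of the moment at which its call begins. There is no depth.
- robot.close_job(): hands the job in, once; it reports no verdict.
The state is a dict: "time": time; "joint_positions": joint angles; "qvel": joint speeds; "joint_torque": joint torques, N m; "tool_pos": TCP position; "ee_rot": TCP orientation; "wrist_force": force on the tool from outside, world axes, zero at the start; "wrist_torque": the same for the moment, N m; "width": finger opening in m.
Only numpy, scipy, OpenCV 4.12 (cv2) and the standard library are available. Lean on these libraries where they do the work, as an engineer would, in place of code of your own. Each camera call takes 0.05 s, during which the arm holds its last target. There are 200 camera calls.

TASK

Recharge the analyser: heft each reagent bottle on the bench, stand every full one upright in a bay of its own in the pulled-out reagent drawer, and put every empty one into the grey crate. When all are sorted, push the drawer in by its tab until it comes up firmly against its stop, and only then press the primer cap on the wash canister all the way down and let it spring back up. Leave the tube rack, the glove box and the jar where they are.

Things in the scene. Friction and masses are not known exactly. Their poses are not given: they have to be found in the camera images.
- bottle_1_mid (a point): Reagent bottle, one of up to five alike (None if absent); full (270-360 g) or empty (45-80 g), told only by weight. White, round, upright on the bench: body 70 mm across to 70 mm up, shoulder sloping to 80 mm, grey screw cap 42 mm across from 83 to 115 mm above the underside (grip it there). This point: on its axis, 58 mm above the underside; z is its upward axis.
- bottle_2_mid (a point): Reagent bottle, one of up to five alike (None if absent); full (270-360 g) or empty (45-80 g), told only by weight. White, round, upright on the bench: body 70 mm across to 70 mm up, shoulder sloping to 80 mm, grey screw cap 42 mm across from 83 to 115 mm above the underside (grip it there). This point: on its axis, 58 mm above the underside; z is its upward axis.
- bottle_3_mid (a point): Reagent bottle, one of up to five alike (None if absent); full (270-360 g) or empty (45-80 g), told only by weight. White, round, upright on the bench: body 70 mm across to 70 mm up, shoulder sloping to 80 mm, grey screw cap 42 mm across from 83 to 115 mm above the underside (grip it there). This point: on its axis, 58 mm above the underside; z is its upward axis.
- bottle_4_mid (a point): Reagent bottle, one of up to five alike (None if absent); full (270-360 g) or empty (45-80 g), told only by weight. White, round, upright on the bench: body 70 mm across to 70 mm up, shoulder sloping to 80 mm, grey screw cap 42 mm across from 83 to 115 mm above the underside (grip it there). This point: on its axis, 58 mm above the underside; z is its upward axis.
- bottle_5_mid (a point): Reagent bottle, one of up to five alike (None if absent); full (270-360 g) or empty (45-80 g), told only by weight. White, round, upright on the bench: body 70 mm across to 70 mm up, shoulder sloping to 80 mm, grey screw cap 42 mm across from 83 to 115 mm above the underside (grip it there). This point: on its axis, 58 mm above the underside; z is its upward axis.
- pad_1_top (a point): Bay 1 of 3 in the reagent drawer, a grey open tray 100 x 280 mm, its walls 56 mm above the bench; bays 90 x 86 mm inside, in a row 92 mm apart, one bottle each. This point: centre of the top of the bay's dark sprung load pad, 32 mm above the bench when up. Its y axis is the way the drawer slides in, towards the white housing; z is up.
- pad_1 (a joint): How far the load pad of bay 1 has sunk, in m: 0 is up; a full bottle sinks it to its stop at 0.006, an empty one does not move it.
- pad_2_top (a point): Bay 2 of 3 in the reagent drawer, a grey open tray 100 x 280 mm, its walls 56 mm above the bench; bays 90 x 86 mm inside, in a row 92 mm apart, one bottle each. This point: centre of the top of the bay's dark sprung load pad, 32 mm above the bench when up. Its y axis is the way the drawer slides in, towards the white housing; z is up.
- pad_2 (a joint): How far the load pad of bay 2 has sunk, in m: 0 is up; a full bottle sinks it to its stop at 0.006, an empty one does not move it.
- pad_3_top (a point): Bay 3 of 3 in the reagent drawer, a grey open tray 100 x 280 mm, its walls 56 mm above the bench; bays 90 x 86 mm inside, in a row 92 mm apart, one bottle each. This point: centre of the top of the bay's dark sprung load pad, 32 mm above the bench when up. Its y axis is the way the drawer slides in, towards the white housing; z is up.
- pad_3 (a joint): How far the load pad of bay 3 has sunk, in m: 0 is up; a full bottle sinks it to its stop at 0.006, an empty one does not move it.
- crate: Fixed grey open crate for empties, 220 x 140 mm outside, walls 5 mm thick and 70 mm high. Origin at the centre of its underside; x along its long side. Inside lies a sprung black floor, its top 16 mm above the bench. Two bottles fit side by side along x.
- crate_floor (a joint): How far the crate's sprung floor has sunk, in m: it stays at 0 under two empty bottles and sinks 0.005 to 0.006 under a full one.
- drawer_tab (a point): Middle of the top edge of the steel push tab, an upright plate 60 mm wide (across the sliding direction), 10 mm thick and 75 mm high at the drawer's outer end (its -y end), its top 92 mm above the bench. Push it along the drawer's y axis.
- drawer (a joint): How far the drawer is slid in, in m: 0 is fully out; it starts 0 to 0.03. It slides against some 3 N of friction and stays where it is left. The stop is hidden inside the housing, at about 0.12: there it is felt as a firm halt.
- primer_top (a point): Centre of the top of the grey primer cap (44 mm across, about 193 mm above the bench) on the fixed white wash canister (84 mm across). The cap is pressed straight down; a small spout sticks out at its side.
- primer (a joint): How far the primer cap is pressed down, in m: 0 is up, 0.012 is its stop. Its spring takes about 4 N to start and 7 N at the stop, and lifts it again when let go.
- tube_rack: Bystander: white rack of sample tubes, 70 x 180 mm, 92 mm high; origin at the centre of its underside.
- glove_box: Bystander: cardboard glove box, 90 x 200 x 76 mm; origin at the centre of its underside.
- jar: Bystander: small amber jar, 48 mm across, 85 mm high; origin at the centre of its underside.
Things that resemble listed ones, but are neither listed nor needed, are in the scene too. What is shaped like the part that bears bottle_5_mid but green or red is not meant.

How it is judged:
By the outcome, as a careful person would: the job done as asked, in the order asked, and still so for the second after the job is handed in, with the robot touching nothing.
Of bottle_1, bottle_2, bottle_3, bottle_4, bottle_5 only 4 to 5 are there at a start; the rules pass over those that are not, and their reading is None.
At some moment in a run one of bottle_1, bottle_2, bottle_3, bottle_4, bottle_5 may be knocked a few centimetres aside while the robot is not near it.
It also fails if it takes over 208 s, if anything falls off the work surface, if the arm or the gripper's body presses on something with over 40 N, if the wrist force passes 120 N, or if a joint passes its speed limit or range.

## Working session

There is one attempt and no reset: what is moved stays moved. The work goes in short steps, Python scripts to look and compute and a tool call to move; the robot and the scene stay as the last step left them, time stands still between calls to the robot, and variables do not carry over. Pictures are saved under pics/ and viewed, about 12 in all and at most 16, crops included, and the job is handed in when it is done.

Besides the shell and the picture viewer there is one more tool, called as name(argument=value, ...) on one line, values as JSON. carry_out: Moves the arm, as the interface text tells. Its arguments: {"type":"object","properties":{"targets":{"type":"array","items":{"type":"array","items":{"type":"number"}}}},"required":["targets"]}

```bash
mkdir -p pics; ls; cat > h.py <<'E'
import numpy as np, cv2
from bench import robot
def snap(cam,fn=None):
    s=robot.snapshot(cam); s={k:np.array(v) for k,v in s.items()}
    if fn: cv2.imwrite('pics/'+fn,s['image'][:,:,::-1])
    np.savez(f'pics/{cam}.npz',**s); return s
def load(cam): return dict(np.load(f'pics/{cam}.npz'))
def ray(s,uv):
    p=cv2.undistortPoints(np.array([[uv]],float),s['camera_matrix'],s['distortion'])[0,0]
    d=s['pose'][:3,:3]@np.array([p[0],-p[1],-1.]); return s['pose'][:3,3],d
def onz(s,uv,z):
    o,d=ray(s,uv); return o+d*(z-o[2])/d[2]
def proj(s,P):
    c=(np.array(P,float).reshape(-1,3)-s['pose'][:3,3])@s['pose'][:3,:3]
    c=c*[1,-1,-1]
    return cv2.projectPoints(c,np.zeros(3),np.zeros(3),s['camera_matrix'],s['distortion'])[0][:,0]
def crop(s,fn,u0,v0,u1,v1,k):
    cv2.imwrite('pics/'+fn,cv2.resize(s['image'][v0:v1,u0:u1,::-1],None,fx=k,fy=k,interpolation=cv2.INTER_CUBIC))
E
python3 - <<'E'
from h import *
o=robot.get_obs(); print(o)
a=snap('top');b=snap('side')
print(a['pose'].round(3),b['pose'].round(3))
crop(a,'top0.png',0,0,512,384,1.56)
crop(b,'side0.png',0,0,512,384,1.56)
E
```

```text
pics
{'time': 0.0, 'joint_positions': array([ 1.06091305e+00,  8.79298272e-02,  1.37226161e+00, -5.45894570e-05,
        1.68360449e+00, -1.03131836e-01]), 'qvel': array([ 6.29442192e-04, -5.85638014e-05, -1.53522573e-04, -1.53414927e-03,
        4.83464252e-04,  6.52552318e-04]), 'joint_torque': array([-2.21529745e-04, -3.40200198e+01, -3.02417421e+01,  7.17647793e-02,
        3.32320004e-02, -1.52862804e-04]), 'tool_pos': array([0.21732505, 0.50455498, 0.1721143 ]), 'ee_rot': array([-1.64930799,  1.56859239, -2.05606552]), 'wrist_force': array([ 0.3998579 , -1.26988568, -0.12508475]), 'wrist_torque': array([-0.00607931, -0.04193368, -0.05282952]), 'width': 0.09395998057456667}
[[-0.009  0.995 -0.098  0.41 ]
 [-1.    -0.008  0.007 -0.046]
 [ 0.007  0.098  0.995  1.25 ]
 [ 0.     0.     0.     1.   ]] [[-0.991  0.113 -0.077  0.408]
 [-0.136 -0.736  0.664  1.004]
 [ 0.018  0.668  0.744  1.34 ]
 [ 0.     0.     0.     1.   ]]
```

View pics/top0.png

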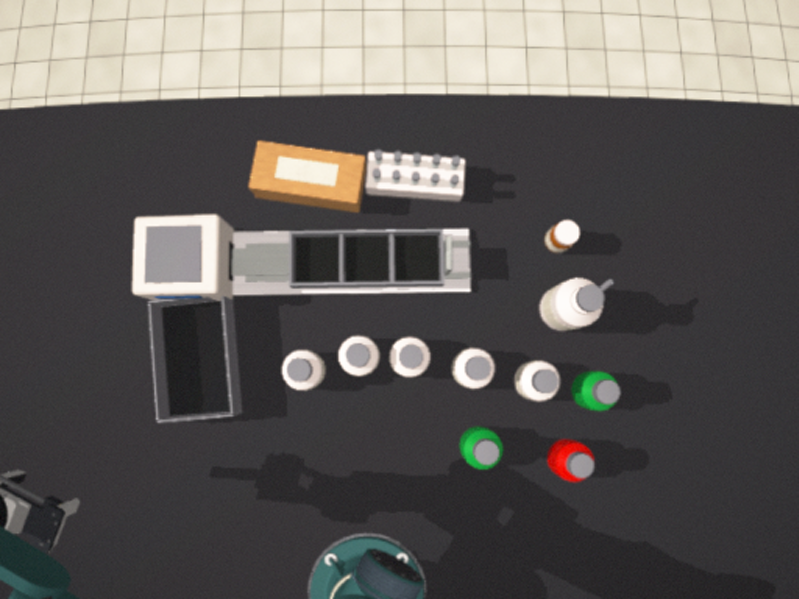

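View pics/side0.png

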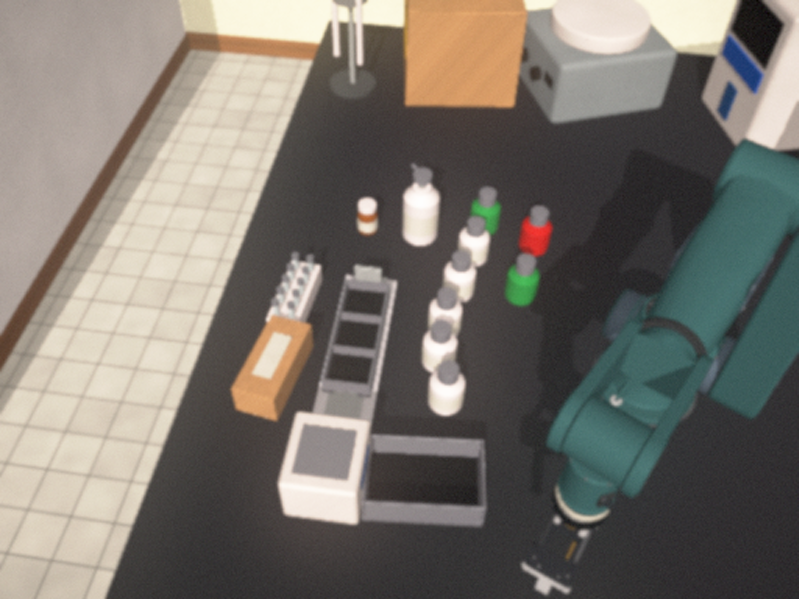

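The top view shows five white bottles with caps at about (299,370), (358,354), (410,356), (473,368) and (544,381). There are also green and red decoys, the drawer with its tab at (455,255), the crate at (195,360) and the primer at (590,298). Next I'll enlarge this to get exact pixels.

```bash
python3 - <<'E'
from h import *
a=load('top'); crop(a,'top1.png',80,130,400,310,2.5)
E
```

```text
(no output)
```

View pics/top1.png

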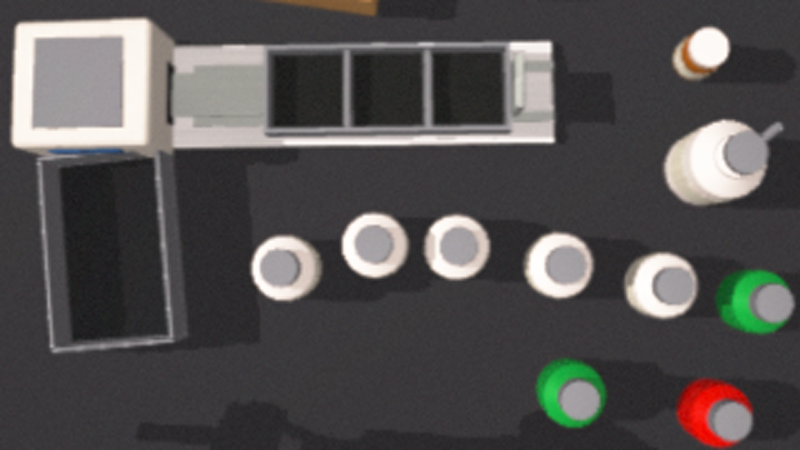

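```bash
python3 - <<'E'
from h import *
a=load('top');b=load('side')
pts={'b1':(279,267,.115),'b2':(374,243,.115),'b3':(459,246,.115),'b4':(568,265,.115),'b5':(675,286,.115),
'green':(771,303,.115),'dTL':(265,47,.056),'dTR':(509,43,.056),'dBL':(267,134,.056),'dBR':(511,132,.056),
'tab':(519,83,.092),'cTL':(38,160,.07),'cTR':(172,153,.07),'cBR':(186,342,.07),'cBL':(53,350,.07),'primer':(745,154,.193),'jar':(711,48,.085)}
for k,(x,y,z) in pts.items():
    P=onz(a,(80+(x+.5)/2.5-.5,130+(y+.5)/2.5-.5),z); print(k,P[:2].round(4),'r',np.hypot(*P[:2]).round(3),'side x1.56',(proj(b,P)[0]*1.56).round(0))
E
```

```text
b1 [0.4119 0.1069] r 0.426 side x1.56 [448. 366.]
b2 [0.4366 0.0064] r 0.437 side x1.56 [440. 325.]
b3 [ 0.4327 -0.0832] r 0.441 side x1.56 [447. 292.]
b4 [ 0.4115 -0.1981] r 0.457 side x1.56 [461. 255.]
b5 [ 0.3877 -0.3122] r 0.498 side x1.56 [475. 221.]
green [ 0.3676 -0.4165] r 0.556 side x1.56 [487. 192.]
dTL [0.6602 0.1321] r 0.673 side x1.56 [322. 379.]
dTR [ 0.6624 -0.1443] r 0.678 side x1.56 [345. 278.]
dBL [0.5608 0.1289] r 0.575 side x1.56 [371. 383.]
dBR [ 0.5608 -0.1448] r 0.579 side x1.56 [390. 283.]
tab [ 0.6102 -0.1515] r 0.629 side x1.56 [369. 267.]
cTL [0.5321 0.387 ] r 0.658 side x1.56 [363. 501.]
cTR [0.5387 0.2332] r 0.587 side x1.56 [373. 426.]
cBR [0.3301 0.2157] r 0.394 side x1.56 [484. 432.]
cBL [0.3203 0.366 ] r 0.486 side x1.56 [484. 506.]
primer [ 0.5198 -0.3691] r 0.638 side x1.56 [423. 173.]
jar [ 0.6503 -0.3683] r 0.747 side x1.56 [367. 202.]
```

```bash
cat >> h.py <<'E'
from scipy.spatial.transform import Rotation as Ro
def st():
    o=robot.get_obs(); R=Ro.from_euler('xyz',o['ee_rot']).as_matrix(); return o,np.array(o['tool_pos']),R
def go(P):
    o,p,R=st(); d=R.T@(np.array(P)-p)*100
    print('t%.1f'%o['time'],'tcp',p.round(4),'w%.4f'%o['width'],'F',np.round(o['wrist_force'],2),'tool-shift cm',d.round(2),'jaw yaw',np.degrees(np.arctan2(R[1,1],R[0,1])).round(2))
E
python3 - <<'E'
from h import *
o,p,R=st(); print(R.round(3)); go([.4119,.1069,.23])
E
```

```text
[[-0.001  0.396  0.918]
 [-0.002  0.918 -0.396]
 [-1.    -0.002 -0.   ]]
t0.1 tcp [0.2173 0.5046 0.1722] w0.0941 F [-0.38 -0.11  0.04] tool-shift cm [ -5.73 -28.84  33.6 ] jaw yaw 66.69
```

carry_out(targets=[[0, -1, 0, 0, 8.34], [0, -1, 0, 0, 8.34], [0, -1, 0, 0, 8.34], [0, -1, 0, 0, 8.34], [0, -1, 0, 0, 8.34], [0, -1, 0, 0, 8.34], [0, -1, 0, 0, 8.34], [0, -1, 0, 0, 8.31], [0, 0, 1.95, 3.98, 0], [0, 0, 1.95, 3.98, 0], [0, 0, 1.95, 3.98, 0], [0, 0, 1.95, 3.98, 0], [0, 0, 1.95, 3.98, 0], [0, 0, 1.95, 3.98, 0], [0, 0, 1.95, 3.98, 0], [0, 0, 1.95, 3.98, 0], [0, 0, 1.95, 3.98, 0], [0, 0, 1.95, 3.98, 0]])

```text
time: 1.9
tool_pos: [0.4128, 0.1054, 0.2529]
ee_rot: [-2.221, 1.571, 2.492]
wrist_force: [0.2, -0.5, 0.3]
width: 0.0937
```

```bash
python3 - <<'E'
from h import *
go([.4119,.1069,.083])
E
```

```text
t1.9 tcp [0.4128 0.1054 0.2529] w0.0937 F [ 0.23 -0.54  0.34] tool-shift cm [16.99 -0.09 -0.15] jaw yaw 0.01
```

carry_out(targets=[[0, 3, -0.09, -0.15, 0], [0, 4, 0, 0, 0], [0, 4, 0, 0, 0], [0, 3, 0, 0, 0], [0, 2, 0, 0, 0], [0, 1, 0, 0, 0], [0, 0, 0, 0, 0], [1, 0, 0, 0, 0], [1, 0, 0, 0, 0], [1, 0, 0, 0, 0], [1, 0, 0, 0, 0], [1, 0, 0, 0, 0], [1, 0, 0, 0, 0]])

```text
time: 3.2
tool_pos: [0.4119, 0.1087, 0.0835]
ee_rot: [1.899, 1.57, 0.328]
wrist_force: [-0.5, 0.1, 0.5]
width: 0.0494
```

carry_out(targets=[[1, 0, 0, 0, 0], [1, 0, 0, 0, 0], [1, 0, 0, 0, 0], [1, 0, 0, 0, 0], [1, -1, 0, 0, 0], [1, -2, 0, 0, 0], [1, -3, 0, 0, 0], [1, -4, 0, 0, 0], [1, -4, 0, 0, 0], [1, -2, 0, 0, 0], [1, -1, 0, 0, 0], [1, 0, 0, 0, 0], [1, 0, 0, 0, 0], [1, 0, 0, 0, 0], [1, 0, 0, 0, 0]])

```text
time: 4.7
tool_pos: [0.4111, 0.1085, 0.2517]
ee_rot: [-1.467, 1.568, -3.038]
wrist_force: [0.6, -0.6, 0.4]
width: 0.0002
```

```bash
python3 - <<'E'
from h import *
for i in range(4): snap('top'); print(robot.get_obs()['wrist_force'])
go([.611,.0855,.25])
E
```

```text
[-0.49763467  0.35724231  0.23993725]
[-0.1312743  -1.0496805   0.50190436]
[ 0.2133239   0.49720718 -0.00354162]
[ 0.01357644  0.23485409 -0.75404222]
t4.9 tcp [0.4115 0.1086 0.2527] w0.0006 F [ 0.01  0.23 -0.75] tool-shift cm [ 0.25 19.95  2.31] jaw yaw 0.0
```

The fingers closed on nothing, so the bottle isn't where I measured it. I'll look again.

```bash
python3 - <<'E'
from h import *
b=snap('side'); a=load('top')
x=cv2.resize(a['image'][110:310,60:400,::-1],None,fx=2,fy=2,interpolation=cv2.INTER_CUBIC)[:300]
crop(b,'s2.png',180,90,380,350,2.3)
cv2.imwrite('pics/t2.png',cv2.resize(a['image'][110:330,60:400,::-1],None,fx=2.3,fy=2.3,interpolation=cv2.INTER_CUBIC))
E
```

```text
(no output)
```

View pics/s2.png

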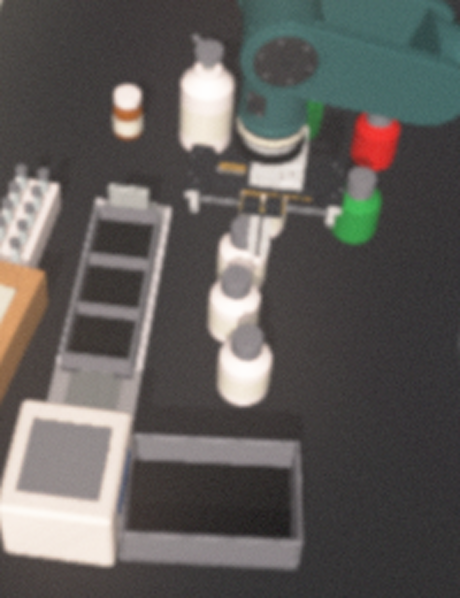

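```bash
python3 - <<'E'
from h import *
b=load('side'); o,p,R=st()
for P in [p,p-R[:,0]*.1,[.4119,.1069,.115]]: print(((proj(b,P)[0]-[180,90])*2.3).round(0))
print(o['joint_positions'])
E
```

```text
[254. 268.]
[260. 213.]
[246. 333.]
[ 1.24554687e-01 -1.92587377e-01  1.48113310e+00  7.54535199e-05
  1.85359744e+00  1.24578033e-01]
```

View pics/t2.png

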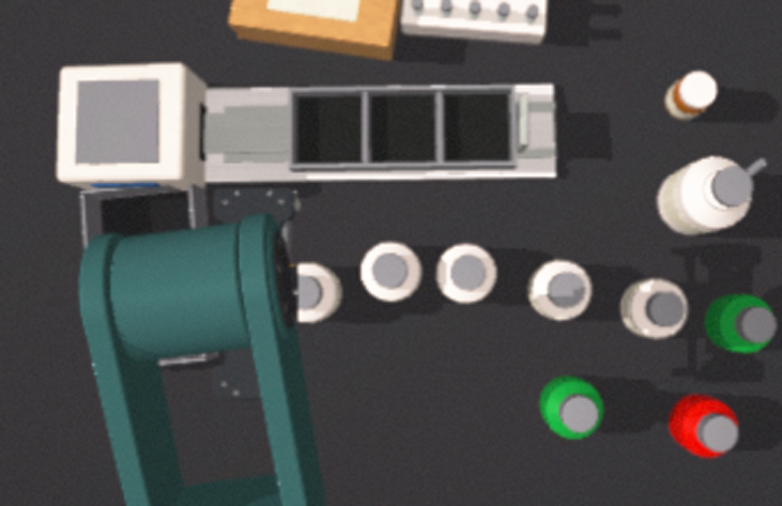

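The bottle hasn't moved and is upright, with its cap at side crop (247,330). I'll zoom in on the fingertips and mark where the TCP and cap should be.

```bash
python3 - <<'E'
from h import *
b=load('side'); o,p,R=st()
u0,v0,u1,v1,k=250,160,330,270,7
im=cv2.resize(b['image'][v0:v1,u0:u1,::-1],None,fx=k,fy=k,interpolation=cv2.INTER_CUBIC)
def dot(P,c):
    q=((proj(b,P)[0]-[u0,v0]+.5)*k); cv2.circle(im,tuple(int(i) for i in q),4,c,-1)
dot(p,(0,0,255)); dot(p-R[:,0]*.019,(0,255,255))
t=np.linspace(0,6.28,24)
for q in t: dot([.4119+.021*np.cos(q),.1069+.021*np.sin(q),.115],(255,0,0))
for q in t: dot([.4119+.035*np.cos(q),.1069+.035*np.sin(q),0],(255,0,255))
cv2.imwrite('pics/z.png',im[:, :800][:600] if False else cv2.resize(im,None,fx=.77,fy=.77))
E
```

```text
(no output)
```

View pics/z.png

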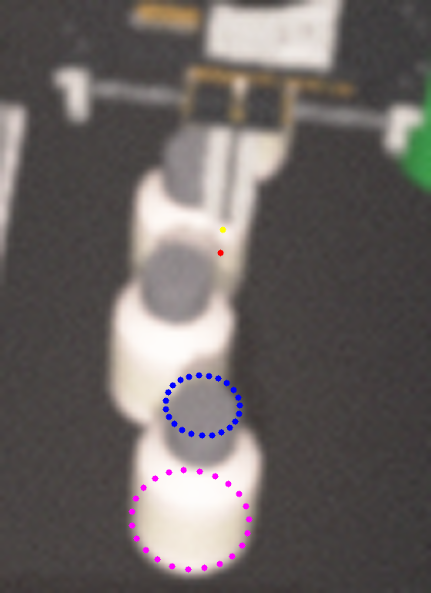

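carry_out(targets=[[0, 0, 0, 0, 0], [0, 0, 0, 0, 0], [0, 0, 0, 0, 0], [0, 0, 0, 0, 0], [0, 0, 0, 0, 0], [0, 0, 0, 0, 0], [0, 0, 0, 0.3, 0], [0, 0, 0, 0, 0]])

```text
time: 5.75
tool_pos: [0.4118, 0.1053, 0.2533]
ee_rot: [0.829, 1.571, -0.742]
wrist_force: [-0.6, -0.4, 0.5]
width: 0.0612
```

carry_out(targets=[[0, 3, 0, 0, 0], [0, 4, 0, 0, 0], [0, 4, 0, 0, 0], [0, 3, 0, 0, 0], [0, 2, 0, 0, 0], [0, 1, 0, 0, 0], [0, 0, 0, 0, 0], [1, 0, 0, 0, 0], [1, 0, 0, 0, 0], [1, 0, 0, 0, 0], [1, 0, 0, 0, 0], [1, 0, 0, 0, 0], [1, 0, 0, 0, 0], [1, 0, 0, 0, 0], [1, 0, 0, 0, 0], [1, 0, 0, 0, 0], [1, 0, 0, 0, 0]])

```text
time: 7.45
tool_pos: [0.4117, 0.1056, 0.0832]
ee_rot: [-2.647, 1.571, 2.066]
wrist_force: [1.2, -0.2, 0.5]
width: 0.0172
```

```bash
python3 - <<'E'
from h import *
b=snap('side'); a=snap('top'); go([.4119,.1069,.083])
u0,v0,u1,v1,k=240,150,340,280,4.6
im=cv2.resize(b['image'][v0:v1,u0:u1,::-1],None,fx=k,fy=k,interpolation=cv2.INTER_CUBIC)
o,p,R=st()
q=((proj(b,p)[0]-[u0,v0]+.5)*k); cv2.circle(im,tuple(int(i) for i in q),3,(0,0,255),-1)
im2=cv2.resize(a['image'][180:310,120:200,::-1],None,fx=k,fy=k,interpolation=cv2.INTER_CUBIC)
cv2.imwrite('pics/z2.png',np.hstack([im,im2])[:, :800])
E
```

```text
t7.5 tcp [0.4117 0.1056 0.0832] w0.0093 F [-0.2   0.59  0.53] tool-shift cm [ 0.02  0.02 -0.13] jaw yaw 0.0
```

View pics/z2.png

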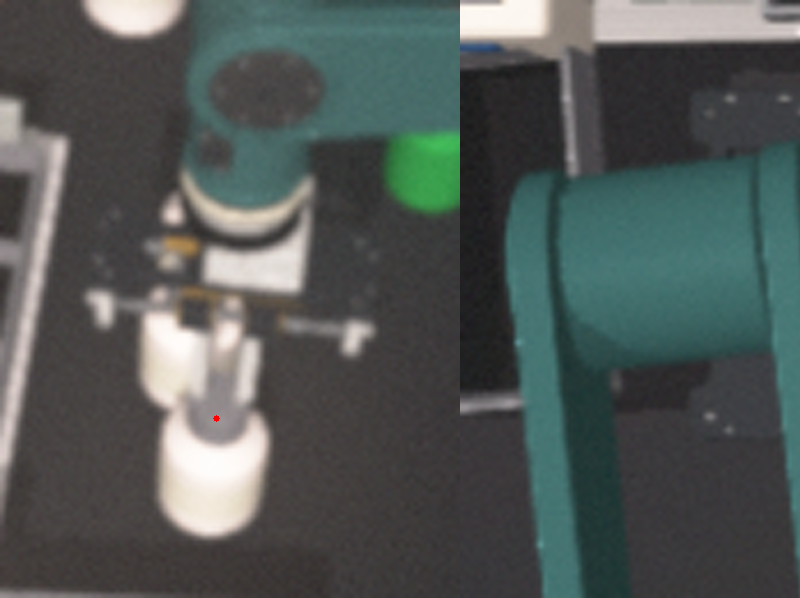

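The side view shows the finger ends at crop (205–245, 395), passing behind the cap, while the TCP projects to (216,418). So the reported TCP and the picture disagree. I'll check the camera against the robot's own parts.

```bash
python3 - <<'E'
from h import *
a=load('top')
print('body +x end now', [onz(a,(60+256/2.3,110+200/2.3),z).round(3) for z in (.33,.35,.40)])
# at lifted pose tcp was .4115,.1086
print('start tcp proj', proj(a,[[.2173,.5046,.1722],[.2173,.5046,.27],[0,0,0],[0,0,.1]])*1.56)
b=load('side'); print(proj(b,[[.2173,.5046,.1722],[.2173,.5046,.27]])*1.56)
o=robot.get_obs(); q=o['joint_positions']; print(q, np.hypot(*o['tool_pos'][:2]), np.arctan2(o['tool_pos'][1],o['tool_pos'][0]))
E
```

```text
body +x end now [array([0.497, 0.122, 0.33 ]), array([0.495, 0.118, 0.35 ]), array([0.49 , 0.109, 0.4  ])]
start tcp proj [[ 57.18381323 485.93978182]
 [ 27.39062612 496.02981252]
 [365.84439175 590.7735025 ]
 [363.90340574 609.55261313]]
[[551.85380598 567.17237187]
 [563.19529134 540.56661087]]
[ 1.17532778e-01 -1.60507302e-01  1.78981483e+00  9.00216809e-05
  1.51234275e+00  1.17517170e-01] 0.42506497823323025 0.25116721945358944
```

carry_out(targets=[[0, 0, 0, 0, 0], [0, 0, 0, 0, 0], [0, 0, 0, 0, 0], [0, 0, 0, 0, 0], [0, 0, 0, 0, 0], [0, 0, 0, 0, 0], [0, 0, 0, 0, 0], [0, 0, 0, 0, 0], [0, 0, 0, 0, 0], [0, 0, 0, 0, 0], [0, 0, 0, 0, 0], [0, 0, 0, 0, 0], [0, 1, 0, 0, 0], [0, 0.5, 0, 0, 0], [0, 0, 0, 0, 0]])

```text
time: 9.05
tool_pos: [0.4106, 0.1055, 0.0667]
ee_rot: [-1.471, 1.568, -3.041]
wrist_force: [-1.0, 0.7, 0.7]
width: 0.094
```

```bash
python3 - <<'E'
from h import *
b=snap('side'); go([.4119,.1069,.083])
o,p,R=st()
u0,v0,u1,v1,k=260,180,330,280,6
im=cv2.resize(b['image'][v0:v1,u0:u1,::-1],None,fx=k,fy=k,interpolation=cv2.INTER_CUBIC)
im2=im.copy()
def dot(P,c):
    q=((proj(b,P)[0]-[u0,v0]+.5)*k); cv2.circle(im,tuple(int(i) for i in q),3,c,-1)
for s in (-1,1):
  for w in (-.008,.008): # inner-edge bottom corners, and 60mm above
    dot(p+R[:,1]*s*.047+R[:,2]*w,(0,0,255)); dot(p+R[:,1]*s*.0595+R[:,2]*w,(0,0,255))
im=np.hstack([im2[:, :420],im[:, :420]]); cv2.imwrite('pics/z3.png',cv2.resize(im,None,fx=.95,fy=.95)); print(im.shape)
E
```

```text
t9.1 tcp [0.411  0.1056 0.0673] w0.0939 F [-0.22 -0.1   0.25] tool-shift cm [-1.57  0.08 -0.13] jaw yaw 0.0
(600, 840, 3)
```

View pics/z3.png

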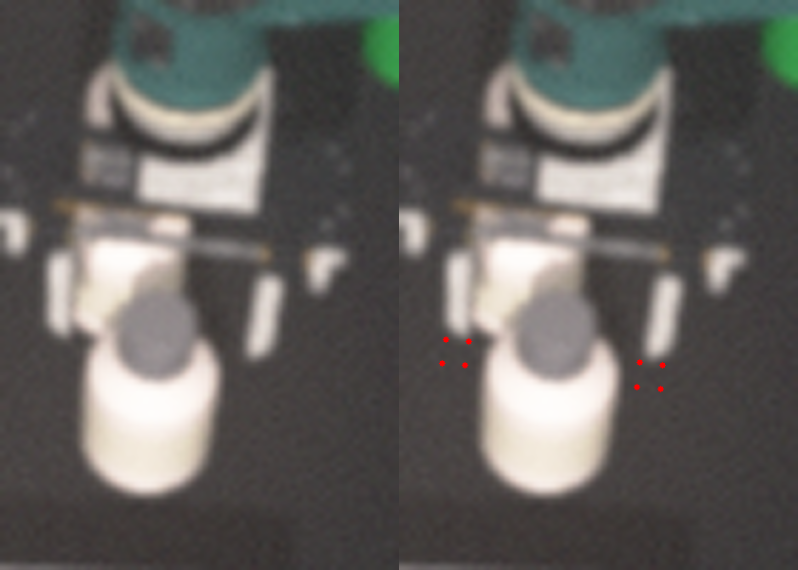

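```bash
python3 - <<'E'
from h import *
p=np.array([.2173,.5046,.1722]); ya=np.array([.396,.918,0]); za=np.array([.918,-.396,0])
out=[]
for cam,fn,(u0,v0) in (('top','top0.png',(0,450)),('side','side0.png',(500,480))):
    c=load(cam); im=cv2.resize(cv2.imread('pics/'+fn)[v0:v0+120,u0:u0+130],None,fx=3,fy=3,interpolation=cv2.INTER_CUBIC)
    im2=im.copy()
    for s in (-1,1):
      for w in (-.008,.008):
        for e in (.047,.0595):
          q=(proj(c,p+ya*s*e+za*w)[0]*1.56-[u0,v0])*3
          cv2.circle(im2,tuple(int(i) for i in q),2,(0,0,255),-1)
    out.append(np.hstack([im,im2]))
cv2.imwrite('pics/z4.png',np.vstack(out)[:, :800][:600] if False else cv2.resize(np.vstack(out),(650,600)))
E
```

```text
(no output)
```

View pics/z4.png

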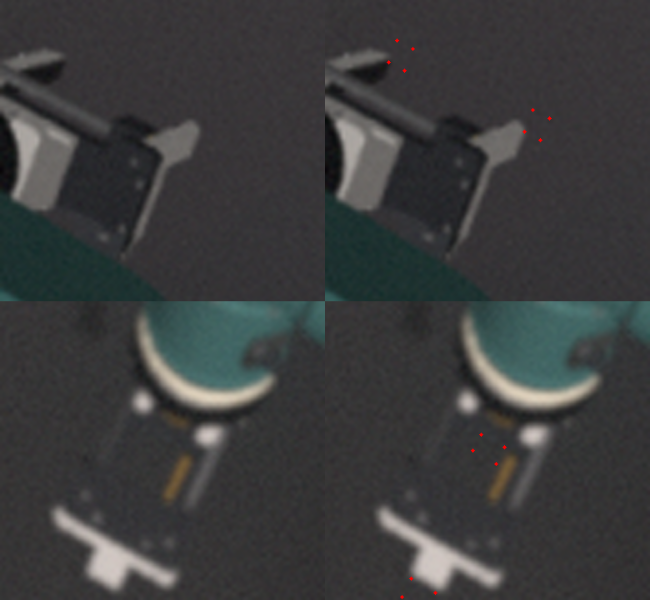

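The tips are visibly about 15–20 mm higher than the reported TCP in both views, and the sideways position fits. I'll go lower and close, which tests this directly.

carry_out(targets=[[0, 1, 0, 0, 0], [0, 0.7, 0, 0, 0], [0, 0, 0, 0, 0], [1, 0, 0, 0, 0], [1, 0, 0, 0, 0], [1, 0, 0, 0, 0], [1, 0, 0, 0, 0], [1, 0, 0, 0, 0], [1, 0, 0, 0, 0], [1, 0, 0, 0, 0], [1, 0, 0, 0, 0], [1, 0, 0, 0, 0], [1, 0, 0, 0, 0]])

```text
time: 10.4
tool_pos: [0.4118, 0.1057, 0.0513]
ee_rot: [2.17, 1.571, 0.599]
wrist_force: [0.7, 0.4, 0.2]
width: 0.0417
```

carry_out(targets=[[1, 0, 0, 0, 0], [1, 0, 0, 0, 0], [1, 0, 0, 0, 0], [1, -0.5, 0, 0, 0], [1, -1, 0, 0, 0], [1, -2, 0, 0, 0], [1, -2, 0, 0, 0], [1, -2, 0, 0, 0], [1, -2, 0, 0, 0], [1, -2, 0, 0, 0], [1, -2, 0, 0, 0], [1, -1, 0, 0, 0], [1, -0.5, 0, 0, 0], [1, 0, 0, 0, 0], [1, 0, 0, 0, 0], [1, 0, 0, 0, 0]])

```text
time: 12.0
tool_pos: [0.4111, 0.1056, 0.2001]
ee_rot: [-1.495, 1.569, -3.066]
wrist_force: [0.1, -1.2, -0.7]
width: 0.0414
```

```bash
cat >> h.py <<'E'
def heft(n=6):
    f=[]
    for i in range(n): robot.snapshot('side'); f.append(robot.get_obs()['wrist_force'])
    f=np.array(f); print('F mean',f.mean(0).round(2),'sd',f.std(0).round(2))
E
python3 - <<'E'
from h import *
heft(6); b=snap('side'); go([.611,.0855,.25])
o,p,R=st()
k=6;u0,v0=240,120
im=cv2.resize(b['image'][v0:v0+100,u0:u0+90,::-1],None,fx=k,fy=k,interpolation=cv2.INTER_CUBIC)
for d in (0,.02,.04):
    q=((proj(b,p-R[:,0]*d)[0]-[u0,v0]+.5)*k); cv2.circle(im,tuple(int(i) for i in q),3,(0,0,255),-1)
cv2.imwrite('pics/z5.png',im)
E
```

```text
F mean [ 0.25 -0.32 -1.02] sd [0.51 0.41 0.31]
t12.3 tcp [0.4117 0.1056 0.2011] w0.0414 F [-0.06 -0.26 -0.87] tool-shift cm [-4.89 19.93  2.01] jaw yaw 0.0
```

View pics/z5.png

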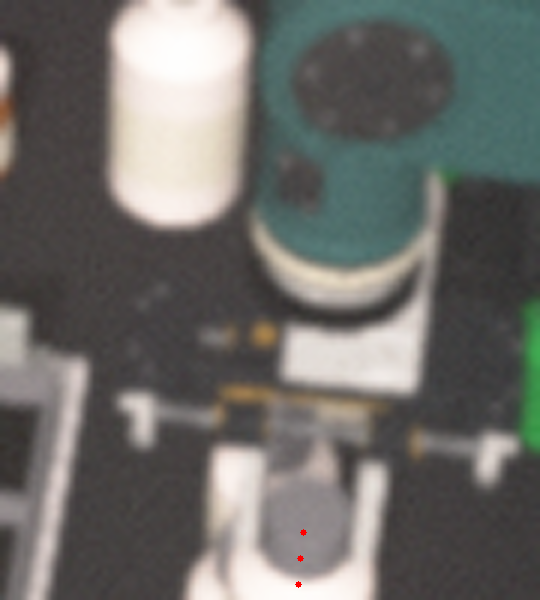

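The bottle is held at the cap (side crop (303,520)) and the force is about −1 N, so it's empty and goes in the near slot of the crate.

carry_out(targets=[[1, 0, -0.35, -1.64, 0], [1, 0, -0.7, -3, 0], [1, 0, -0.7, -3, 0], [1, 0, -0.7, -3, 0], [1, 0, -0.7, -3, 0], [1, 0, -0.7, -3, 0], [1, 0, -0.35, -2, 0], [1, 0, 0, -1, 0], [1, 2, 0, 0, 0], [1, 3, 0, 0, 0], [1, 3, 0, 0, 0], [1, 2, 0, 0, 0], [1, 1, 0, 0, 0], [1, 1, 0, 0, 0], [1, 0.5, 0, 0, 0], [1, 0.5, 0, 0, 0], [1, 0, 0, 0, 0], [1, 0, 0, 0, 0]])

```text
time: 14.15
tool_pos: [0.3702, 0.3023, 0.072]
ee_rot: [2.179, 1.57, 0.609]
wrist_force: [-0.9, -0.3, -0.1]
width: 0.0409
```

```bash
python3 - <<'E'
from h import *
heft(2);go([.370,.302,.067])
E
```

```text
F mean [-0.08  0.28 -0.45] sd [0.34 0.14 0.57]
t14.2 tcp [0.3702 0.3024 0.072 ] w0.0416 F [-0.42  0.43 -1.01] tool-shift cm [ 0.5  -0.02  0.04] jaw yaw 0.01
```

carry_out(targets=[[1, 0.4, 0, 0, 0], [1, 0, 0, 0, 0], [0, 0, 0, 0, 0], [0, 0, 0, 0, 0], [0, 0, 0, 0, 0], [0, 0, 0, 0, 0], [0, 0, 0, 0, 0], [0, -1, 0, 0, 0], [0, -2, 0, 0, 0], [0, -3, 0, 0, 0], [0, -4, 0, 0, 0], [0, -4, 0, 0, 0], [0, -2, 0, 0, 0], [0, -1, 0, 0, 0]])

```text
time: 15.65
tool_pos: [0.3707, 0.3027, 0.2411]
ee_rot: [2.144, 1.565, 0.573]
wrist_force: [-0.1, 0.2, -0.8]
width: 0.094
```

```bash
cat >> h.py <<'E'
def caps(s):
    """cap tops in the top view: grey disc enclosed in a white blob -> world xy at z=.115"""
    im=s['image'].astype(int); mx=im.max(2); sat=mx-im.min(2)
    white=((mx>165)&(sat<60)).astype(np.uint8)
    n,l,stt,c=cv2.connectedComponentsWithStats(white)
    out=[]
    for i in range(1,n):
        x,y,w,h,A=stt[i]
        if 14<w<40 and 14<h<40 and A>100:
            pts=np.argwhere(l==i)[:,::-1].astype(np.int32); hull=cv2.convexHull(pts)
            m=np.zeros(white.shape,np.uint8); cv2.fillConvexPoly(m,hull,1)
            g=((m==1)&(mx<165)).astype(np.uint8); g=cv2.morphologyEx(g,cv2.MORPH_OPEN,np.ones((3,3),np.uint8))
            n2,l2,s2,c2=cv2.connectedComponentsWithStats(g)
            if n2>1:
                j=1+s2[1:,4].argmax(); P=onz(s,c2[j],.115); out.append((c2[j].round(1),s2[j,4],P[:2].round(4)))
    return out
E
python3 - <<'E'
from h import *
a=snap('top')
for r in caps(a): print(*r)
go([.4366,.0064,.2])
E
```

```text
[295. 156.] 33 [ 0.6249 -0.1705]
[376.4 191.4] 184 [ 0.5277 -0.3895]
[231.6 231. ] 39 [4.257e-01 3.000e-04]
[263.2 230.1] 124 [ 0.4274 -0.0827]
[310.2 234.3] 29 [ 0.4149 -0.2071]
[351.3 243.7] 112 [ 0.3887 -0.3164]
[118.3 252.5] 199 [0.3697 0.3028]
t15.7 tcp [0.3708 0.3028 0.2412] w0.0941 F [0.72 0.31 0.02] tool-shift cm [ 4.05  6.56 29.65] jaw yaw 0.0
```

```bash
sed -i 's/mx>165/mx>185/; s/mx<165/mx<185/' h.py; python3 - <<'E'
from h import *
a=load('top')
for r in caps(a): print(*r)
im=a['image']; print(im[227,225:240].max(1), im[236,300:316].max(1))
E
```

```text
[294.1 156. ] 54 [ 0.6248 -0.1681]
[376.2 191.5] 185 [ 0.5275 -0.3889]
[229.5 227.2] 181 [0.4359 0.0059]
[263.  228.4] 184 [ 0.432  -0.0824]
[306.  235.5] 184 [ 0.412  -0.1957]
[348.7 243.9] 201 [ 0.3882 -0.3094]
[118.3 252.5] 219 [0.3698 0.3028]
[167 166 168 164 167 165 164 164 166 162 165 153 183 215 217] [165 168 169 166 165 166 165 164 163 165 162 161 161 165 184 207]
```

carry_out(targets=[[0, 0, 0.5, 2, 0], [0, 0, 0.9, 4, 0], [0, 0, 0.9, 4, 0], [0, 0, 0.9, 4, 0], [0, 0, 0.9, 4, 0], [0, 0, 0.9, 4, 0], [0, 0, 0.9, 4, 0], [0, 0, 0.6, 2.7, 0], [0, 0, 0, 1, 0], [0, 0, 0, 0, 0], [0, 3, 0, 0, 0], [0, 4, 0, 0, 0], [0, 4, 0, 0, 0], [0, 3, 0, 0, 0], [0, 2, 0, 0, 0], [0, 1.5, 0, 0, 0], [0, 1, 0, 0, 0], [0, 0.5, 0, 0, 0], [0, 0, 0, 0, 0]])

```text
time: 17.6
tool_pos: [0.4344, 0.0058, 0.0469]
ee_rot: [-2.051, 1.57, 2.663]
wrist_force: [0.1, -0.4, 0.3]
width: 0.0939
```

carry_out(targets=[[0, 0, 0, 0, 0], [1, 0, 0, 0, 0], [1, 0, 0, 0, 0], [1, 0, 0, 0, 0], [1, 0, 0, 0, 0], [1, 0, 0, 0, 0], [1, 0, 0, 0, 0], [1, 0, 0, 0, 0], [1, 0, 0, 0, 0], [1, 0, 0, 0, 0], [1, 0, 0, 0, 0]])

```text
time: 18.7
tool_pos: [0.4352, 0.005, 0.0474]
ee_rot: [1.569, 1.57, -0.002]
wrist_force: [2.3, -0.1, 0.3]
width: 0.0415
```

carry_out(targets=[[1, 0, 0, 0, 0], [1, 0, 0, 0, 0], [1, -0.5, 0, 0, 0], [1, -1, 0, 0, 0], [1, -2, 0, 0, 0], [1, -2, 0, 0, 0], [1, -2, 0, 0, 0], [1, -2, 0, 0, 0], [1, -2, 0, 0, 0], [1, -2, 0, 0, 0], [1, -1, 0, 0, 0], [1, -0.5, 0, 0, 0], [1, 0, 0, 0, 0], [1, 0, 0, 0, 0], [1, 0, 0, 0, 0]])

```text
time: 20.2
tool_pos: [0.434, 0.0051, 0.196]
ee_rot: [-1.735, 1.568, 2.978]
wrist_force: [0.4, -1.0, -3.5]
width: 0.0417
```

```bash
python3 - <<'E'
from h import *
heft(4); go([.611,.0855,.2])
E
```

```text
F mean [-0.16 -0.09 -3.28] sd [0.11 0.49 0.32]
t20.4 tcp [0.4345 0.0051 0.1967] w0.0419 F [-0.3  -0.06 -2.81] tool-shift cm [-0.35 17.66 -8.04] jaw yaw 0.0
```

carry_out(targets=[[1, 0, 1.5, -0.7, 0], [1, 0, 3, -1.3, 0], [1, 0, 3, -1.3, 0], [1, 0, 3, -1.3, 0], [1, 0, 3, -1.3, 0], [1, 0, 2.5, -1.3, 0], [1, 0, 1.2, -0.6, 0], [1, 0, 0.45, -0.24, 0], [1, 0, 0, 0, 0], [1, 2, 0, 0, 0], [1, 3, 0, 0, 0], [1, 2, 0, 0, 0], [1, 1, 0, 0, 0], [1, 1, 0, 0, 0], [1, 0, 0, 0, 0], [1, 0, 0, 0, 0]])

```text
time: 22.0
tool_pos: [0.6117, 0.0854, 0.1085]
ee_rot: [1.645, 1.569, 0.074]
wrist_force: [-0.1, 0.2, -3.1]
width: 0.0416
```

```bash
python3 - <<'E'
from h import *
heft(2); go([.611,.0855,.0794])
E
```

```text
F mean [ 0.02 -0.1  -3.1 ] sd [1.   0.86 0.38]
t22.1 tcp [0.6121 0.0855 0.109 ] w0.0415 F [ 1.02  0.76 -2.72] tool-shift cm [ 2.96 -0.12 -0.  ] jaw yaw -0.0
```

carry_out(targets=[[1, 1, -0.1, 0, 0], [1, 1, 0, 0, 0], [1, 0.5, 0, 0, 0], [1, 0.4, 0, 0, 0], [1, 0.3, 0, 0, 0], [1, 0.2, 0, 0, 0], [1, 0, 0, 0, 0], [1, 0, 0, 0, 0]])

```text
time: 22.9
tool_pos: [0.6104, 0.0855, 0.0738]
ee_rot: [1.764, 1.57, 0.194]
wrist_force: [-2.2, 0.4, -0.3]
width: 0.0417
```

```bash
python3 - <<'E'
from h import *
heft(3); go([.611,.0855,.0794])
E
```

```text
F mean [-1.62 -0.02 -1.14] sd [0.15 0.34 0.1 ]
t23.1 tcp [0.6104 0.0855 0.0736] w0.0420 F [-1.63  0.44 -1.25] tool-shift cm [-0.58  0.06 -0.  ] jaw yaw 0.0
```

carry_out(targets=[[1, 0.1, 0, 0, 0], [1, 0, 0, 0, 0], [0, 0, 0, 0, 0], [0, 0, 0, 0, 0], [0, 0, 0, 0, 0], [0, 0, 0, 0, 0], [0, 0, 0, 0, 0], [0, -1, 0, 0, 0], [0, -2, 0, 0, 0], [0, -3, 0, 0, 0], [0, -4, 0, 0, 0], [0, -4, 0, 0, 0], [0, -2, 0, 0, 0], [0, 0, 0, 0, 0]])

```text
time: 24.45
tool_pos: [0.6123, 0.0856, 0.2382]
ee_rot: [1.628, 1.561, 0.057]
wrist_force: [0.1, -0.0, 0.6]
width: 0.0942
```

```bash
python3 - <<'E'
from h import *
a=snap('top')
for r in caps(a): print(*r)
go([.432,-.0824,.24])
E
```

```text
[173.4 147.5] 62 [0.6511 0.1568]
[294.1 156. ] 54 [ 0.6248 -0.1681]
[376.  191.3] 196 [ 0.528  -0.3884]
[263.3 228. ] 174 [ 0.4328 -0.083 ]
[305.9 235.6] 187 [ 0.4118 -0.1954]
[348.8 243.9] 203 [ 0.3882 -0.3097]
[118.3 252.5] 219 [0.3698 0.3028]
t24.5 tcp [0.6112 0.0855 0.2349] w0.0939 F [ 0.29  0.2  -0.19] tool-shift cm [ -0.61 -17.92  16.79] jaw yaw 0.0
```

carry_out(targets=[[0, 0, -1.5, 1.4, 0], [0, 0, -3, 2.8, 0], [0, 0, -3, 2.8, 0], [0, 0, -3, 2.8, 0], [0, 0, -3, 2.8, 0], [0, 0, -2.5, 2.4, 0], [0, 0, -1.4, 1.3, 0], [0, 0, -0.5, 0.5, 0], [0, 0, 0, 0, 0], [0, 3, 0, 0, 0], [0, 4, 0, 0, 0], [0, 4, 0, 0, 0], [0, 3, 0, 0, 0], [0, 2, 0, 0, 0], [0, 1.5, 0, 0, 0], [0, 1, 0, 0, 0], [0, 0.3, 0, 0, 0], [0, 0, 0, 0, 0]])

```text
time: 26.3
tool_pos: [0.4314, -0.0821, 0.0439]
ee_rot: [-2.197, 1.57, 2.516]
wrist_force: [0.0, -0.1, 0.2]
width: 0.0939
```

carry_out(targets=[[0, 0, 0, 0, 0], [1, 0, 0, 0, 0], [1, 0, 0, 0, 0], [1, 0, 0, 0, 0], [1, 0, 0, 0, 0], [1, 0, 0, 0, 0], [1, 0, 0, 0, 0], [1, 0, 0, 0, 0], [1, 0, 0, 0, 0], [1, 0, 0, 0, 0], [1, 0, 0, 0, 0]])

```text
time: 27.4
tool_pos: [0.4326, -0.0827, 0.0451]
ee_rot: [1.42, 1.568, -0.151]
wrist_force: [3.4, 0.6, 2.0]
width: 0.0416
```

carry_out(targets=[[1, 0, 0, 0, 0], [1, 0, 0, 0, 0], [1, -0.5, 0, 0, 0], [1, -1, 0, 0, 0], [1, -2, 0, 0, 0], [1, -2, 0, 0, 0], [1, -2, 0, 0, 0], [1, -2, 0, 0, 0], [1, -2, 0, 0, 0], [1, -2, 0, 0, 0], [1, -1, 0, 0, 0], [1, -0.5, 0, 0, 0], [1, 0, 0, 0, 0], [1, 0, 0, 0, 0], [1, 0, 0, 0, 0]])

```text
time: 28.9
tool_pos: [0.4305, -0.0823, 0.1929]
ee_rot: [-1.918, 1.568, 2.794]
wrist_force: [-0.3, -0.2, -3.1]
width: 0.0415
```

```bash
python3 - <<'E'
from h import *
heft(4); go([.611,-.0065,.2])
E
```

```text
F mean [ 0.11 -0.16 -3.28] sd [0.36 0.57 0.38]
t29.1 tcp [ 0.431  -0.0825  0.1937] w0.0417 F [-0.15 -0.3  -2.85] tool-shift cm [-0.64 18.   -7.6 ] jaw yaw 0.0
```

carry_out(targets=[[1, 0, 1.5, -0.6, 0], [1, 0, 3, -1.3, 0], [1, 0, 3, -1.3, 0], [1, 0, 3, -1.3, 0], [1, 0, 3, -1.3, 0], [1, 0, 2.5, -1, 0], [1, 0, 1.4, -0.6, 0], [1, 0, 0.6, -0.2, 0], [1, 0, 0, 0, 0], [1, 2, 0, 0, 0], [1, 3, 0, 0, 0], [1, 3, 0, 0, 0], [1, 1, 0, 0, 0], [1, 1, 0, 0, 0], [1, 1, 0, 0, 0], [1, 0.5, 0, 0, 0], [1, 0.3, 0, 0, 0], [1, 0.3, 0, 0, 0], [1, 0, 0, 0, 0], [1, 0, 0, 0, 0]])

```text
time: 31.1
tool_pos: [0.6116, -0.0066, 0.0742]
ee_rot: [1.471, 1.57, -0.1]
wrist_force: [-0.6, -0.4, -1.1]
width: 0.0414
```

```bash
python3 - <<'E'
from h import *
heft(3); go([.611,-.0065,.0707])
E
```

```text
F mean [-0.38 -0.4  -0.43] sd [0.39 0.11 0.16]
t31.2 tcp [ 0.6116 -0.0066  0.0739] w0.0417 F [ 0.15 -0.42 -0.21] tool-shift cm [ 0.32 -0.06 -0.01] jaw yaw 0.0
```

carry_out(targets=[[1, 0.2, 0, 0, 0], [1, 0.1, 0, 0, 0], [1, 0, 0, 0, 0], [0, 0, 0, 0, 0], [0, 0, 0, 0, 0], [0, 0, 0, 0, 0], [0, 0, 0, 0, 0], [0, 0, 0, 0, 0], [0, -1, 0, 0, 0], [0, -2, 0, 0, 0], [0, -3, 0, 0, 0], [0, -4, 0, 0, 0], [0, -4, 0, 0, 0], [0, -2, 0, 0, 0], [0, 0, 0, 0, 0]])

```text
time: 32.75
tool_pos: [0.6133, -0.0067, 0.2362]
ee_rot: [1.477, 1.561, -0.093]
wrist_force: [0.3, -0.2, 0.5]
width: 0.0943
```

```bash
python3 - <<'E'
from h import *
a=snap('top')
for r in caps(a): print(*r)
go([.412,-.1955,.047])
E
```

```text
[265.5 113.7] 35 [ 0.7425 -0.0928]
[294.5 156. ] 50 [ 0.6249 -0.1692]
[376.  191.3] 195 [ 0.528  -0.3883]
[306.  235.6] 184 [ 0.4118 -0.1958]
[348.8 243.9] 203 [ 0.3882 -0.3097]
[118.3 252.5] 219 [0.3697 0.3028]
t32.8 tcp [ 0.6122 -0.0066  0.2329] w0.0940 F [-0.55  0.83 -0.9 ] tool-shift cm [ 18.49 -20.12  18.88] jaw yaw 0.01
```

carry_out(targets=[[0, 0, -1.5, 1.5, 0], [0, 0, -3.2, 3, 0], [0, 0, -3.2, 3, 0], [0, 0, -3.2, 3, 0], [0, 0, -3.2, 3, 0], [0, 0, -3, 2.8, 0], [0, 0, -2, 1.9, 0], [0, 0, -0.65, 0.7, 0], [0, 0, 0, 0, 0], [0, 3, 0, 0, 0], [0, 4, 0, 0, 0], [0, 4, 0, 0, 0], [0, 3, 0, 0, 0], [0, 2, 0, 0, 0], [0, 1.5, 0, 0, 0], [0, 1, 0, 0, 0], [0, 0.1, 0, 0, 0], [0, 0, 0, 0, 0]])

```text
time: 34.6
tool_pos: [0.4123, -0.1951, 0.0443]
ee_rot: [3.077, 1.57, 1.507]
wrist_force: [0.1, -0.7, 0.1]
width: 0.0941
```

carry_out(targets=[[0, 0, 0, 0, 0], [1, 0, 0, 0, 0], [1, 0, 0, 0, 0], [1, 0, 0, 0, 0], [1, 0, 0, 0, 0], [1, 0, 0, 0, 0], [1, 0, 0, 0, 0], [1, 0, 0, 0, 0], [1, 0, 0, 0, 0], [1, 0, 0, 0, 0], [1, 0, 0, 0, 0]])

```text
time: 35.7
tool_pos: [0.4123, -0.1957, 0.0448]
ee_rot: [1.261, 1.569, -0.309]
wrist_force: [1.2, 0.0, 2.8]
width: 0.0414
```

carry_out(targets=[[1, 0, 0, 0, 0], [1, 0, 0, 0, 0], [1, -0.5, 0, 0, 0], [1, -1, 0, 0, 0], [1, -2, 0, 0, 0], [1, -2, 0, 0, 0], [1, -2, 0, 0, 0], [1, -2, 0, 0, 0], [1, -2, 0, 0, 0], [1, -2, 0, 0, 0], [1, -1, 0, 0, 0], [1, -0.5, 0, 0, 0], [1, 0, 0, 0, 0], [1, 0, 0, 0, 0], [1, 0, 0, 0, 0]])

```text
time: 37.2
tool_pos: [0.4111, -0.1952, 0.1929]
ee_rot: [-2.169, 1.568, 2.544]
wrist_force: [-0.5, 0.4, -3.8]
width: 0.0416
```

```bash
python3 - <<'E'
from h import *
heft(4); go([.611,-.0985,.2]); go([.46,.311,.2])
E
```

```text
F mean [-0.15 -0.53 -3.45] sd [0.45 0.42 0.28]
t37.4 tcp [ 0.4115 -0.1954  0.1937] w0.0418 F [-0.27 -0.9  -3.37] tool-shift cm [-0.64 19.95 -9.69] jaw yaw 0.0
t37.4 tcp [ 0.4115 -0.1954  0.1937] w0.0418 F [-0.27 -0.9  -3.37] tool-shift cm [ -0.6    4.85 -50.64] jaw yaw 0.0
```

carry_out(targets=[[1, 0, 1.5, -0.8, 0], [1, 0, 3.2, -1.6, 0], [1, 0, 3.2, -1.6, 0], [1, 0, 3.2, -1.6, 0], [1, 0, 3.2, -1.6, 0], [1, 0, 3, -1.3, 0], [1, 0, 2, -0.8, 0], [1, 0, 0.6, -0.4, 0], [1, 0, 0, 0, 0], [1, 2, 0, 0, 0], [1, 3, 0, 0, 0], [1, 3, 0, 0, 0], [1, 1, 0, 0, 0], [1, 1, 0, 0, 0], [1, 1, 0, 0, 0], [1, 0.5, 0, 0, 0], [1, 0.3, 0, 0, 0], [1, 0.3, 0, 0, 0], [1, 0, 0, 0, 0], [1, 0, 0, 0, 0]])

```text
time: 39.4
tool_pos: [0.6111, -0.0987, 0.0742]
ee_rot: [1.245, 1.57, -0.326]
wrist_force: [-1.1, 0.4, -1.8]
width: 0.0417
```

```bash
python3 - <<'E'
from h import *
heft(3); go([.611,-.0985,.0707])
E
```

```text
F mean [-1.46 -0.07 -1.2 ] sd [0.38 0.22 0.53]
t39.5 tcp [ 0.6111 -0.0987  0.0739] w0.0416 F [-1.44 -0.05 -1.64] tool-shift cm [ 0.32 -0.01 -0.02] jaw yaw 0.01
```

carry_out(targets=[[1, 0.2, 0, 0, 0], [1, 0.1, 0, 0, 0], [1, 0, 0, 0, 0], [0, 0, 0, 0, 0], [0, 0, 0, 0, 0], [0, 0, 0, 0, 0], [0, 0, 0, 0, 0], [0, 0, 0, 0, 0], [0, -1, 0, 0, 0], [0, -2, 0, 0, 0], [0, -3, 0, 0, 0], [0, -4, 0, 0, 0], [0, -4, 0, 0, 0], [0, -2, 0, 0, 0], [0, 0, 0, 0, 0]])

```text
time: 41.05
tool_pos: [0.6127, -0.099, 0.2362]
ee_rot: [1.332, 1.561, -0.239]
wrist_force: [0.6, 0.3, 0.8]
width: 0.0941
```

```bash
python3 - <<'E'
from h import *
a=snap('top')
for r in caps(a): print(*r)
go([.388,-.3097,.047])
E
```

```text
[203.6 164.3] 205 [0.6043 0.0748]
[375.8 191.2] 201 [ 0.5283 -0.3878]
[348.8 243.9] 203 [ 0.3882 -0.3097]
[118.3 252.5] 219 [0.3698 0.3028]
t41.1 tcp [ 0.6117 -0.0988  0.2329] w0.0939 F [-0.17  0.7  -1.62] tool-shift cm [ 18.5  -22.46  21.07] jaw yaw 0.0
```

carry_out(targets=[[0, 0, -1.6, 1.5, 0], [0, 0, -3.2, 3, 0], [0, 0, -3.2, 3, 0], [0, 0, -3.2, 3, 0], [0, 0, -3.2, 3, 0], [0, 0, -3.2, 3, 0], [0, 0, -3, 2.8, 0], [0, 0, -1.3, 1.3, 0], [0, 0, -0.45, 0.5, 0], [0, 3, 0, 0, 0], [0, 4, 0, 0, 0], [0, 4, 0, 0, 0], [0, 3, 0, 0, 0], [0, 2, 0, 0, 0], [0, 1.5, 0, 0, 0], [0, 1, 0, 0, 0], [0, 0.1, 0, 0, 0], [0, 0, 0, 0, 0]])

```text
time: 42.9
tool_pos: [0.3875, -0.3092, 0.0441]
ee_rot: [-2.775, 1.57, 1.938]
wrist_force: [0.5, -0.5, 0.3]
width: 0.0941
```

carry_out(targets=[[0, 0, 0, 0, 0], [1, 0, 0, 0, 0], [1, 0, 0, 0, 0], [1, 0, 0, 0, 0], [1, 0, 0, 0, 0], [1, 0, 0, 0, 0], [1, 0, 0, 0, 0], [1, 0, 0, 0, 0], [1, 0, 0, 0, 0], [1, 0, 0, 0, 0], [1, 0, 0, 0, 0]])

```text
time: 44.0
tool_pos: [0.3878, -0.3099, 0.0448]
ee_rot: [1.048, 1.569, -0.523]
wrist_force: [1.6, 0.5, 3.7]
width: 0.0414
```

carry_out(targets=[[1, 0, 0, 0, 0], [1, 0, 0, 0, 0], [1, -0.5, 0, 0, 0], [1, -1, 0, 0, 0], [1, -2, 0, 0, 0], [1, -2, 0, 0, 0], [1, -2, 0, 0, 0], [1, -2, 0, 0, 0], [1, -2, 0, 0, 0], [1, -2, 0, 0, 0], [1, -1, 0, 0, 0], [1, -0.5, 0, 0, 0], [1, 0, 0, 0, 0], [1, 0, 0, 0, 0], [1, 0, 0, 0, 0]])

```text
time: 45.5
tool_pos: [0.3868, -0.3091, 0.1929]
ee_rot: [-2.375, 1.568, 2.338]
wrist_force: [-0.6, 0.3, 0.8]
width: 0.0414
```

```bash
python3 - <<'E'
from h import *
heft(4); go([.46,.311,.2])
a=snap('top')
for r in caps(a): print(*r)
k=1.56
for n,(u,v) in {'hBL':(136,298),'hBR':(219,298)}.items(): print(n,[onz(a,(u/k,v/k),z).round(3) for z in (.15,.2)])
b=snap('side'); crop(a,'ta.png',80,130,400,310,2.4); crop(b,'sb.png',160,60,340,340,2.1)
E
```

```text
F mean [-0.48 -0.09 -0.41] sd [0.67 0.25 0.24]
t45.7 tcp [ 0.3871 -0.3094  0.1937] w0.0416 F [-1.08  0.01 -0.49] tool-shift cm [ -0.59   7.3  -62.04] jaw yaw 0.0
[233.8 161.1] 210 [ 0.6122 -0.0062]
[269.2 160.9] 203 [ 0.612 -0.101]
[203.6 164.3] 206 [0.6043 0.0747]
[376.4 191.3] 192 [ 0.5279 -0.3894]
[355.  245.5] 18 [ 0.3837 -0.3264]
[118.3 252.5] 219 [0.3698 0.3028]
hBL [array([0.531, 0.379, 0.15 ]), array([0.526, 0.36 , 0.2  ])]
hBR [array([0.53 , 0.236, 0.15 ]), array([0.524, 0.223, 0.2  ])]
```

View pics/sb.png

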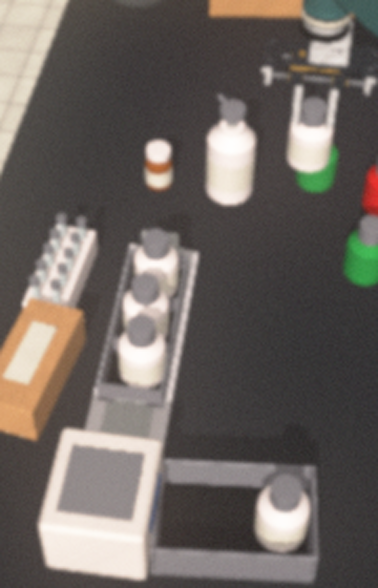

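b5 is empty too (−0.4 N). The side view shows three bottles standing in the drawer and one in the crate. The bottle in the bay nearest the housing looks a bit off-centre, at sb (141,345). I'll put b5 in the crate first and then inspect that one.

carry_out(targets=[[1, -1.5, 0, -1, 0], [1, -1.5, 0.5, -3, 0], [1, 0, 0.6, -4.5, 0], [1, 0, 0.6, -4.5, 0], [1, 0, 0.6, -4.5, 0], [1, 0, 0.6, -4.5, 0], [1, 0, 0.6, -4.5, 0], [1, 0, 0.6, -4.5, 0], [1, 0, 0.6, -4.5, 0], [1, 0, 0.6, -4.5, 0], [1, 0, 0.6, -4.5, 0], [1, 0, 0.6, -4.5, 0], [1, 0, 0.6, -4.5, 0], [1, 0, 0.6, -4.5, 0], [1, 0, 0.2, -3, 0], [1, 0, 0, -1, 0], [1, 0, 0, 0, 0]])

```text
time: 47.5
tool_pos: [0.4659, 0.3112, 0.2237]
ee_rot: [-0.873, 1.57, -2.442]
wrist_force: [0.6, -0.3, -0.1]
width: 0.0416
```

carry_out(targets=[[1, 0, 0, 0, -4], [1, 0, 0, 0, -8.5], [1, 0, 0, 0, -8.5], [1, 0, 0, 0, -8.5], [1, 0, 0, 0, -8.5], [1, 0, 0, 0, -8.5], [1, 0, 0, 0, -8.5], [1, 0, 0, 0, -8.5], [1, 0, 0, 0, -8.5], [1, 0, 0, 0, -8.5], [1, 0, 0, 0, -8.5], [1, 0, 0, 0, -1], [1, 0, 0, 0, 0]])

```text
time: 48.8
tool_pos: [0.4665, 0.3091, 0.2247]
ee_rot: [-0.178, 1.57, -0.182]
wrist_force: [-0.4, -0.4, -0.4]
width: 0.0413
```

```bash
python3 - <<'E'
from h import *
a=snap('top')
for r in caps(a): print(*r)
go([.46,.311,.0615])
k=5;im=cv2.resize(a['image'][140:185,185:310,::-1],None,fx=6,fy=6,interpolation=cv2.INTER_CUBIC)
cv2.imwrite('pics/bay.png',im)
E
```

```text
[233.8 161.1] 210 [ 0.6122 -0.0062]
[269.2 160.9] 203 [ 0.612 -0.101]
[203.6 164.2] 206 [0.6044 0.0747]
[376.2 191.4] 184 [ 0.5276 -0.3888]
[118.3 252.5] 218 [0.3698 0.3029]
t48.9 tcp [0.4664 0.3094 0.2246] w0.0418 F [ 0.32  0.4  -0.5 ] tool-shift cm [16.31  0.15 -0.65] jaw yaw 89.78
```

View pics/bay.png

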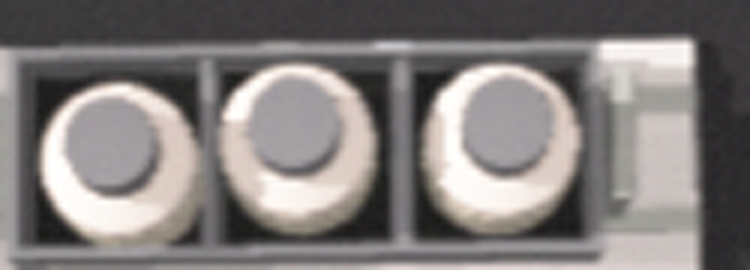

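The bay crop shows all three bottles in their bays. The one nearest the housing, body at (120,165), sits in the corner of its bay and leans slightly, which fits the announced knock. I'll finish b5 first and then re-centre that bottle.

carry_out(targets=[[1, 1, 0.15, -0.65, 0], [1, 3, 0, 0, 0], [1, 3, 0, 0, 0], [1, 3, 0, 0, 0], [1, 2, 0, 0, 0], [1, 1.5, 0, 0, 0], [1, 1, 0, 0, 0], [1, 0.8, 0, 0, 0], [1, 0.5, 0, 0, 0], [1, 0.4, 0, 0, 0], [1, 0, 0, 0, 0], [1, 0, 0, 0, 0]])

```text
time: 50.05
tool_pos: [0.4601, 0.3122, 0.0629]
ee_rot: [0.526, 1.57, 0.526]
wrist_force: [-0.7, 0.5, -0.6]
width: 0.0414
```

```bash
python3 - <<'E'
from h import *
heft(2); go([.46,.311,.0608])
E
```

```text
F mean [ 0.31 -0.39 -0.22] sd [0.25 0.87 1.  ]
t50.1 tcp [0.4601 0.3122 0.063 ] w0.0415 F [ 0.56  0.48 -1.22] tool-shift cm [ 0.22 -0.12 -0.02] jaw yaw 90.0
```

carry_out(targets=[[1, 0.2, 0, 0, 0], [1, 0, 0, 0, 0], [0, 0, 0, 0, 0], [0, 0, 0, 0, 0], [0, 0, 0, 0, 0], [0, 0, 0, 0, 0], [0, 0, 0, 0, 0], [0, -1, 0, 0, 0], [0, -2, 0, 0, 0], [0, -4, 0, 0, 0], [0, -4, 0, 0, 0], [0, -4, 0, 0, 0], [0, -2, 0, 0, 0], [0, 0, 0, 0, 0]])

```text
time: 51.55
tool_pos: [0.4615, 0.3129, 0.2357]
ee_rot: [0.504, 1.561, 0.504]
wrist_force: [-0.3, 0.8, -0.6]
width: 0.0938
```

carry_out(targets=[[0, 0, 0, 0, 4], [0, 0, 0, 0, 8.5], [0, 0, 0, 0, 8.5], [0, 0, 0, 0, 8.5], [0, 0, 0, 0, 8.5], [0, 0, 0, 0, 8.5], [0, 0, 0, 0, 8.5], [0, 0, 0, 0, 8.5], [0, 0, 0, 0, 8.5], [0, 0, 0, 0, 8.5], [0, 0, 0, 0, 8.5], [0, 0, 0, 0, 1], [0, 0, 0, 0, 0]])

```text
time: 52.85
tool_pos: [0.4593, 0.3117, 0.229]
ee_rot: [-1.105, 1.569, -2.674]
wrist_force: [-0.0, -0.4, -0.5]
width: 0.094
```

```bash
python3 - <<'E'
from h import *
a=snap('top');b=snap('side')
for r in caps(a): print(r[0],r[1],onz(a,r[0],.141)[:2].round(4),onz(a,r[0],.131)[:2].round(4))
# triangulate? print side proj of expected cap tops
for P in [[.6105,-.0985,.141],[.611,-.0065,.141],[.6015,.0725,.141],[.611,.0855,.141]]: print(proj(b,P)[0].round(1))
g=b['image'][190:250,215:260].max(2)
go([.602,.0735,.2])
E
```

```text
[233.8 161.1] 210 [ 0.6075 -0.0071] [ 0.6093 -0.0068]
[269.3 160.9] 204 [ 0.6073 -0.1   ] [ 0.6091 -0.1004]
[203.6 164.2] 206 [0.6   0.072] [0.6017 0.073 ]
[376.4 191.3] 192 [ 0.5252 -0.3815] [ 0.5263 -0.3846]
[116.5 218. ] 205 [0.4604 0.3008] [0.4609 0.3039]
[118.3 252.5] 218 [0.3707 0.2947] [0.3703 0.2978]
[233.5 172.6]
[228.6 193.5]
[227.3 213.2]
[223.4 216.1]
t53.0 tcp [0.4595 0.3118 0.2296] w0.0940 F [-0.27  0.01  1.05] tool-shift cm [ 2.96 14.21 23.86] jaw yaw 0.12
```

carry_out(targets=[[0, 0, 0, 2, 0], [0, 0, 0, 4, 0], [0, 0, 0, 4, 0], [0, 0, 0, 4, 0], [0, 0, 0, 4, 0], [0, 0, 0, 3.85, 0], [0, 0, 1.5, 2, 0], [0, 0, 3.5, 0, 0], [0, 0, 4, 0, 0], [0, 0, 3, 0, 0], [0, 0, 1.7, 0, 0], [0, 0, 0.7, 0, 0], [0, 0, 0, 0, 0], [0, 2, 0, 0, 0], [0, 3, 0, 0, 0], [0, 3, 0, 0, 0], [0, 2, 0, 0, 0], [0, 1, 0, 0, 0], [0, 0, 0, 0, 0]])

```text
time: 54.85
tool_pos: [0.6022, 0.0736, 0.1192]
ee_rot: [-1.581, 1.568, 3.132]
wrist_force: [-0.6, 0.9, 0.6]
width: 0.0936
```

```bash
python3 - <<'E'
from h import *
go([.6035,.0735,.073]); b=snap('side')
k=6;u0,v0=195,165
cv2.imwrite('pics/z6.png',cv2.resize(b['image'][v0:v0+95,u0:u0+80,::-1],None,fx=k,fy=k,interpolation=cv2.INTER_CUBIC))
E
```

```text
t54.9 tcp [0.6022 0.0736 0.1192] w0.0936 F [-0.56  0.89  0.59] tool-shift cm [4.62 0.14 0.01] jaw yaw 0.04
```

View pics/z6.png

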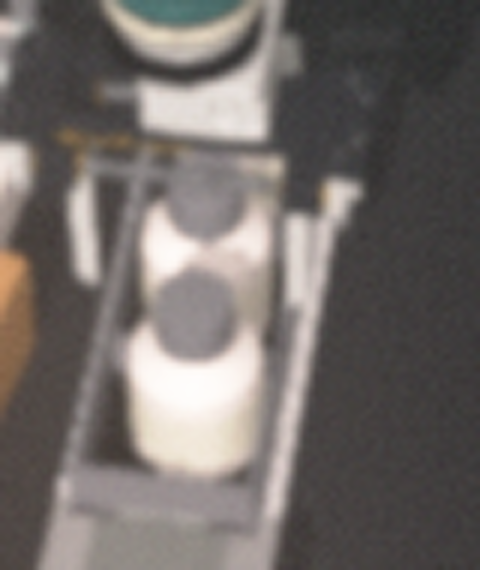

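The picture shows the fingers on either side of the cap at (195,310). The bottle is upright or close to it, in the bay's near corner. I'll grasp it, lift and re-centre.

carry_out(targets=[[0, 2, 0.1, 0, 0], [0, 1.6, 0, 0, 0], [0, 1, 0, 0, 0], [0, 0, 0, 0, 0], [1, 0, 0, 0, 0], [1, 0, 0, 0, 0], [1, 0, 0, 0, 0], [1, 0, 0, 0, 0], [1, 0, 0, 0, 0], [1, 0, 0, 0, 0], [1, 0, 0, 0, 0], [1, 0, 0, 0, 0], [1, 0, 0, 0, 0], [1, 0, 0, 0, 0], [1, 0, 0, 0, 0], [1, 0, 0, 0, 0]])

```text
time: 56.5
tool_pos: [0.6045, 0.0735, 0.0743]
ee_rot: [-1.745, 1.57, 2.968]
wrist_force: [-2.6, 0.1, 1.8]
width: 0.0421
```

carry_out(targets=[[1, -0.5, 0, 0, 0], [1, -1, 0, 0, 0], [1, -1.5, 0, 0, 0], [1, -1.5, 0, 0, 0], [1, -0.5, 0, 0, 0], [1, 0, 0, 0, 0], [1, 0, 0, 0, 0]])

```text
time: 57.2
tool_pos: [0.6046, 0.0734, 0.1242]
ee_rot: [-1.782, 1.571, 2.931]
wrist_force: [-0.1, -0.1, -3.7]
width: 0.042
```

```bash
python3 - <<'E'
from h import *
heft(2); go([.611,.0855,.073]); a=snap('top')
for r in caps(a): print(r[0],r[1],onz(a,r[0],.141)[:2].round(4))
E
```

```text
F mean [-0.    0.14 -2.8 ] sd [0.12 0.05 0.37]
t57.3 tcp [0.6041 0.0734 0.1233] w0.0414 F [ 0.11  0.09 -3.17] tool-shift cm [ 5.03  0.7  -1.21] jaw yaw 0.0
[233.5 161. ] 222 [ 0.6078 -0.0063]
[269.1 160.8] 211 [ 0.6076 -0.0994]
[375.8 191.3] 206 [ 0.5252 -0.3799]
[116.5 218. ] 205 [0.4604 0.3008]
[118.3 252.5] 218 [0.3707 0.2947]
```

carry_out(targets=[[1, 0, 0.35, -0.5, 0], [1, 0, 0.35, -0.5, 0], [1, 0, 0, 0, 0], [1, 1, 0, 0, 0], [1, 1, 0, 0, 0], [1, 1, 0, 0, 0], [1, 0.7, 0, 0, 0], [1, 0.5, 0, 0, 0], [1, 0.4, 0, 0, 0], [1, 0.3, 0, 0, 0], [1, 0, 0, 0, 0], [1, 0, 0, 0, 0]])

```text
time: 58.55
tool_pos: [0.6119, 0.0834, 0.0759]
ee_rot: [1.665, 1.57, 0.094]
wrist_force: [-1.1, -0.3, -1.3]
width: 0.0418
```

```bash
python3 - <<'E'
from h import *
heft(2); go([.611,.0855,.073])
E
```

```text
F mean [-1.32 -0.27 -1.  ] sd [0.22 0.05 0.  ]
t58.6 tcp [0.612  0.0835 0.076 ] w0.0416 F [-1.54 -0.32 -1.  ] tool-shift cm [ 0.3 -0.1 -0.2] jaw yaw 0.0
```

carry_out(targets=[[1, 0.2, 0, 0, 0], [1, 0, 0, 0, 0], [0, 0, 0, 0, 0], [0, 0, 0, 0, 0], [0, 0, 0, 0, 0], [0, 0, 0, 0, 0], [0, 0, 0, 0, 0], [0, -1, 0, 0, 0], [0, -2, 0, 0, 0], [0, -4, 0, 0, 0], [0, -4, 0, 0, 0], [0, -4, 0, 0, 0], [0, -1, 0, 0, 0], [0, 0, 0, 0, 0]])

```text
time: 60.05
tool_pos: [0.613, 0.0835, 0.2365]
ee_rot: [1.632, 1.565, 0.061]
wrist_force: [0.8, -0.1, -1.1]
width: 0.094
```

carry_out(targets=[[0, 0, -2, 2, 0], [0, 0, -3, 3, 0], [0, 0, -3, 4.2, 0], [0, 0, -3, 4.2, 0], [0, 0, -3, 4.2, 0], [0, 0, -2, 4.2, 0], [0, 0, 0, 4.2, 0], [0, 0, 0, 4.2, 0], [0, 0, 0, 2, 0], [0, 0, 0, 0, 0]])

```text
time: 61.05
tool_pos: [0.453, -0.2365, 0.2296]
ee_rot: [-2.07, 1.565, 2.639]
wrist_force: [-0.0, -0.2, -0.3]
width: 0.0938
```

```bash
python3 - <<'E'
from h import *
a=snap('top'); b=snap('side')
for r in caps(a): print(r[0],r[1],onz(a,r[0],.141)[:2].round(4))
go([.6102,-.20,.09]); crop(a,'ta2.png',180,130,320,195,5.5)
E
```

```text
[199.7 161.4] 204 [0.6075 0.0823]
[234. 161.] 204 [ 0.6078 -0.0076]
[269.2 160.9] 203 [ 0.6073 -0.0997]
[116.4 218. ] 206 [0.4605 0.301 ]
[118.3 252.4] 216 [0.3709 0.2948]
t61.1 tcp [ 0.4538 -0.234   0.2309] w0.0937 F [-0.51  0.68  1.06] tool-shift cm [14.05 15.69 -3.37] jaw yaw -0.04
```

carry_out(targets=[[1, 0, 2, -0.5, 0], [1, 0, 4, -1.4, 0], [1, 0, 4, -1, 0], [1, 0, 3.5, 0, 0], [1, 0, 1.7, 0, 0], [1, 0, 0.5, 0, 0], [1, 0, 0, 0, 0], [1, 3, 0, 0, 0], [1, 4, 0, 0, 0], [1, 4, 0, 0, 0], [1, 4, 0, 0, 0], [1, 3, 0, 0, 0], [1, 1, 0, 0, 0], [1, 0.5, 0, 0, 0], [1, 0, 0, 0, 0], [1, 0, 0, 0, 0]])

```text
time: 62.75
tool_pos: [0.6129, -0.2063, 0.041]
ee_rot: [1.176, 1.566, -0.395]
wrist_force: [0.2, 0.7, 0.1]
width: 0.0006
```

```bash
python3 - <<'E'
from h import *
heft(2); go([.6102,-.165,.035]); b=snap('side')
k=6;u0,v0=200,140
im=cv2.resize(b['image'][v0:v0+90,u0:u0+80,::-1],None,fx=k,fy=k,interpolation=cv2.INTER_CUBIC)
cv2.imwrite('pics/z7.png',im)
E
```

```text
F mean [-0.12 -0.15  0.37] sd [0.6 0.3 0.6]
t62.9 tcp [ 0.6129 -0.2062  0.0407] w0.0001 F [-0.72  0.15  0.97] tool-shift cm [ 0.56 -0.27 -4.12] jaw yaw 0.0
```

View pics/z7.png

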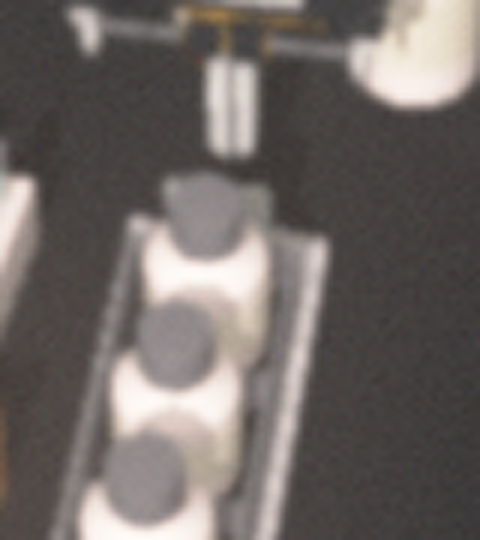

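```bash
python3 - <<'E'
from h import *
b=load('side')
for uv in [(200+230/6-.5,140+157/6-.5)]:
    o,d=ray(b,uv)
    for y in (-.206,-.198): print((o+d*(y-o[1])/d[1]).round(4))
for P in ([.6102-.03,-.1515,.092],[.6102+.03,-.1515,.092]): print((proj(b,P)[0]-[200,140])*6)
E
```

```text
[ 0.6142 -0.206   0.063 ]
[ 0.6128 -0.198   0.0714]
[269.95844966 193.20898002]
[166.72075528 181.60509071]
```

carry_out(targets=[[1, 0.5, -0.2, -1, 0], [1, 0, 0, -1.5, 0], [1, 0, 0, -1, 0], [1, 0, 0, -0.3, 0], [1, 0, 0, -0.3, 0], [1, 0, 0, -0.4, 0], [1, 0, 0, -0.5, 0], [1, 0, 0, -0.6, 0], [1, 0, 0, -0.6, 0], [1, 0, 0, -0.6, 0], [1, 0, 0, -0.6, 0], [1, 0, 0, -0.6, 0], [1, 0, 0, -0.6, 0], [1, 0, 0, -0.6, 0], [1, 0, 0, -0.6, 0], [1, 0, 0, -0.6, 0], [1, 0, 0, -0.6, 0], [1, 0, 0, -0.5, 0], [1, 0, 0, -0.4, 0], [1, 0, 0, -0.2, 0]])

```text
time: 64.9
tool_pos: [0.6099, -0.0838, 0.0333]
ee_rot: [2.278, 1.57, 0.707]
wrist_force: [-2.4, -3.2, -1.5]
width: 0.0005
```

```bash
python3 - <<'E'
from h import *
heft(2); go([.611,-.07,.035]); a=snap('top')
for r in caps(a): print(r[0],r[1],onz(a,r[0],.141)[:2].round(4))
E
```

```text
F mean [-0.53 -1.33 -1.53] sd [0.74 0.79 0.84]
t65.0 tcp [ 0.6103 -0.0836  0.0336] w0.0007 F [ 0.22 -0.53 -0.7 ] tool-shift cm [-0.14  0.07 -1.36] jaw yaw 0.03
[201.9 161.4] 209 [0.6075 0.0765]
[167.8 161.7] 213 [0.6077 0.1664]
[266.6 163.2] 148 [ 0.6013 -0.0928]
[375.8 191.4] 205 [ 0.525  -0.3799]
[116.5 218.1] 204 [0.4602 0.3007]
[118.3 252.5] 218 [0.3707 0.2947]
```

carry_out(targets=[[1, 0, 0, -0.2, 0], [1, 0, 0, -0.2, 0], [1, 0, 0, -0.2, 0], [1, 0, 0, -0.2, 0], [1, 0, 0, 0, 0]])

```text
time: 65.55
tool_pos: [0.6104, -0.0762, 0.0338]
ee_rot: [1.818, 1.569, 0.248]
wrist_force: [2.3, -2.8, -0.2]
width: 0.0005
```

carry_out(targets=[[1, 0, 0, -0.2, 0], [1, 0, 0, -0.2, 0], [1, 0, 0, -0.2, 0], [1, 0, 0, 0, 0]])

```text
time: 65.95
tool_pos: [0.6096, -0.07, 0.0335]
ee_rot: [3.076, 1.57, 1.506]
wrist_force: [0.7, -0.9, 0.5]
width: 0.0002
```

carry_out(targets=[[1, 0, 0, -0.2, 0], [1, 0, 0, -0.2, 0], [1, 0, 0, 0, 0]])

```text
time: 66.25
tool_pos: [0.6094, -0.0688, 0.0335]
ee_rot: [-0.016, 1.567, -1.588]
wrist_force: [1.1, -7.2, 2.1]
width: 0.0003
```

carry_out(targets=[[1, 0, 0, -0.2, 0], [1, 0, 0, 0, 0], [1, 0, 0, 0, 0]])

```text
time: 66.55
tool_pos: [0.6095, -0.0689, 0.0336]
ee_rot: [0.006, 1.563, -1.566]
wrist_force: [1.2, -11.5, 2.0]
width: 0.0012
```

carry_out(targets=[[1, 0, 0, -0.2, 0], [1, 0, 0, 0, 0], [1, 0, 0, 0, 0]])

```text
time: 66.85
tool_pos: [0.6094, -0.069, 0.0336]
ee_rot: [0.008, 1.56, -1.565]
wrist_force: [0.5, -15.8, 0.8]
width: 0.0006
```

```bash
python3 - <<'E'
from h import *
heft(2); go([.611,-.07,.035]); a=snap('top')
for r in caps(a): print(r[0],r[1],onz(a,r[0],.141)[:2].round(4))
E
```

```text
F mean [  1.02 -15.54   1.06] sd [0.49 0.14 0.58]
t67.0 tcp [ 0.6095 -0.0691  0.0336] w0.0008 F [  1.51 -15.68   1.64] tool-shift cm [-0.14  0.15  0.1 ] jaw yaw -0.14
[196.2 161.4] 213 [0.6076 0.0915]
[162.3 161.9] 215 [0.6073 0.181 ]
[375.8 191.3] 206 [ 0.5252 -0.3799]
[116.5 218. ] 205 [0.4604 0.3008]
[118.2 252.4] 217 [0.3709 0.295 ]
```

carry_out(targets=[[1, 0, 0, 0.5, 0], [1, 0, 0, 1, 0], [1, 0, 0, 2, 0], [1, 0, 0, 1.5, 0], [1, -2, 0, 0, 0], [1, -4, 0, 0, 0], [1, -4, 0, 0, 0], [1, -4, 0, 0, 0], [1, -4, 0, 0, 0], [1, -2, 0, 0, 0], [1, 0, -0.5, 2, 0], [1, 0, -1.4, 4, 0], [1, 0, -1.4, 4, 0], [1, 0, -1.4, 4, 0], [1, 0, -1.4, 4, 0], [1, 0, -1.4, 4, 0], [1, 0, -1.2, 2.5, 0], [1, 0, 0, 0.5, 0], [1, 0, 0, 0, 0]])

```text
time: 68.9
tool_pos: [0.5223, -0.3627, 0.2325]
ee_rot: [-2.897, 1.568, 1.814]
wrist_force: [-0.4, -0.2, -0.3]
width: 0.0005
```

```bash
python3 - <<'E'
from h import *
heft(4); go([.523,-.368,.17]); b=snap('side'); a=snap('top')
for r in caps(a): print(r[0],r[1],onz(a,r[0],.141)[:2].round(4))
u0,v0=230,70
im=cv2.resize(b['image'][v0:v0+95,u0:u0+80,::-1],None,fx=6,fy=6,interpolation=cv2.INTER_CUBIC)
cv2.imwrite('pics/z8.png',im); print(proj(b,[.523,-.368,.193])-[u0,v0])
E
```

```text
F mean [ 0.34 -0.13 -0.02] sd [0.34 0.43 0.38]
t69.1 tcp [ 0.5234 -0.361   0.2334] w0.0003 F [ 0.44  0.45 -0.2 ] tool-shift cm [ 6.34 -0.04  0.7 ] jaw yaw 0.13
[196.2 161.4] 216 [0.6076 0.0915]
[231.5 161.5] 203 [ 0.6065 -0.0011]
[162.4 161.9] 213 [0.6073 0.1808]
[372.5 188.4] 52 [ 0.533  -0.3713]
[116.5 218. ] 205 [0.4604 0.3008]
[118.3 252.5] 218 [0.3707 0.2947]
[[39.9831956  40.88352675]]
```

View pics/z8.png

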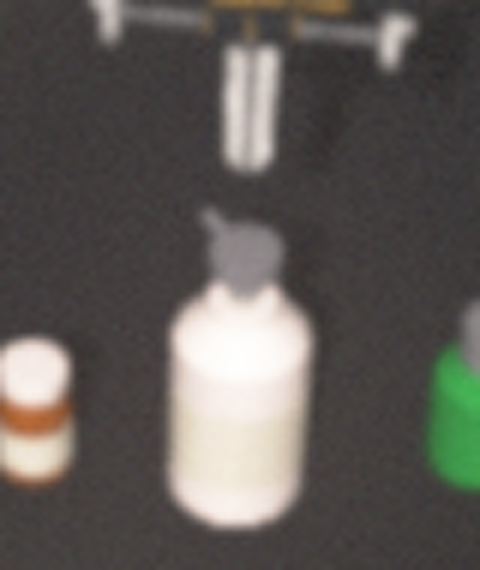

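Drawer is firmly at its stop (15.5 N with no movement). The closed fingertips at (248,165) hang over the primer cap at (246,250), the spout is off to one side, and the cap is up. Now I'll press it.

carry_out(targets=[[1, 1, -0.2, 0.5, 0], [1, 2, 0, 0, 0], [1, 2, 0, 0, 0], [1, 0.7, 0, 0, 0], [1, 0.3, 0, 0, 0], [1, 0.3, 0, 0, 0], [1, 0, 0, 0, 0]])

```text
time: 69.9
tool_pos: [0.5208, -0.3678, 0.1709]
ee_rot: [0.952, 1.57, -0.618]
wrist_force: [0.7, 0.8, -0.2]
width: 0.0005
```

carry_out(targets=[[1, 0.3, 0, 0, 0], [1, 0.3, 0, 0, 0], [1, 0, 0, 0, 0]])

```text
time: 70.2
tool_pos: [0.5205, -0.3675, 0.1639]
ee_rot: [-2.497, 1.57, 2.216]
wrist_force: [0.4, -0.1, -0.2]
width: 0.0007
```

carry_out(targets=[[1, 0.3, 0, 0, 0], [1, 0.3, 0, 0, 0], [1, 0, 0, 0, 0]])

```text
time: 70.5
tool_pos: [0.5208, -0.3678, 0.1589]
ee_rot: [0.958, 1.57, -0.613]
wrist_force: [-0.9, 0.4, 4.0]
width: 0.0004
```

carry_out(targets=[[1, 0.3, 0, 0, 0], [1, 0.3, 0, 0, 0], [1, 0, 0, 0, 0]])

```text
time: 70.8
tool_pos: [0.5208, -0.3678, 0.1528]
ee_rot: [0.944, 1.569, -0.626]
wrist_force: [-0.7, 0.2, 6.3]
width: 0.0006
```

carry_out(targets=[[1, 0.3, 0, 0, 0], [1, 0.2, 0, 0, 0], [1, 0, 0, 0, 0]])

```text
time: 71.1
tool_pos: [0.5209, -0.3678, 0.1491]
ee_rot: [0.891, 1.569, -0.679]
wrist_force: [-1.6, 1.4, 8.2]
width: 0.0007
```

carry_out(targets=[[1, 0.2, 0, 0, 0], [1, 0.1, 0, 0, 0], [1, 0, 0, 0, 0], [1, 0, 0, 0, 0]])

```text
time: 71.5
tool_pos: [0.521, -0.368, 0.149]
ee_rot: [0.857, 1.566, -0.714]
wrist_force: [-3.6, 2.7, 16.0]
width: 0.0003
```

carry_out(targets=[[1, -0.5, 0, 0, 0], [1, -0.5, 0, 0, 0], [1, -0.8, 0, 0, 0], [1, -2, 0, 0, 0], [1, -3, 0, 0, 0], [1, -2, 0, 0, 0], [1, 0, -3, 0, 0], [1, 0, -4, 0, 0], [1, 0, -3, 0, 0], [1, 0, 0, 0, 0], [1, 0, 0, 0, 0]])

```text
time: 72.6
tool_pos: [0.4204, -0.3676, 0.2317]
ee_rot: [3.049, 1.57, 1.478]
wrist_force: [1.0, 0.1, 0.5]
width: 0.0002
```

```bash
python3 - <<'E'
from h import *
b0=load('side'); heft(2); go([.52,-.368,.2])
a=snap('top'); b=snap('side')
for r in caps(a): print(r[0],r[1],onz(a,r[0],.141)[:2].round(4))
def capc(s):  # grey primer cap region in the side image
    g=s['image'][103:122,262:280].astype(int); m=(g.max(2)<175)&(g.max(2)>100)&(g.max(2)-g.min(2)<40)
    v,u=np.nonzero(m); return len(v),u.mean().round(2),v.mean().round(2),v.min(),v.max()
print('primer cap before/after',capc(b0),capc(b))
def d(x0,y0,x1,y1): return np.abs(b['image'][y0:y1,x0:x1].astype(int)-b0['image'][y0:y1,x0:x1]).mean().round(2)
print('diff canister',d(255,103,285,160),'drawer',d(190,150,260,340),'rack/glove/jar',d(150,120,205,270))
first=cv2.imread('pics/side0.png')[:,:,::-1]; now=cv2.resize(b['image'],(first.shape[1],first.shape[0]),interpolation=cv2.INTER_CUBIC)
print('rack/glove vs start',np.abs(first[240:420,235:312].astype(int)-now[240:420,235:312]).mean().round(2),'jar',np.abs(first[195:240,350:385].astype(int)-now[195:240,350:385]).mean().round(2))
E
```

```text
F mean [-0.32  0.13 -0.1 ] sd [0.67 0.42 0.27]
t72.7 tcp [ 0.4213 -0.3675  0.2315] w0.0001 F [-0.99  0.56  0.17] tool-shift cm [3.15 9.87 0.06] jaw yaw 0.03
[196.3 161.4] 215 [0.6076 0.0912]
[231.5 161.5] 204 [ 0.6065 -0.0011]
[162.3 161.9] 217 [0.6073 0.181 ]
[376.2 191.4] 186 [ 0.525 -0.381]
[116.5 218.1] 204 [0.4602 0.3007]
[118.3 252.4] 215 [0.3709 0.2948]
primer cap before/after (144, np.float64(8.04), np.float64(9.65), np.int64(2), np.int64(18)) (144, np.float64(8.01), np.float64(9.64), np.int64(2), np.int64(18))
diff canister 1.59 drawer 1.72 rack/glove/jar 1.85
rack/glove vs start 2.15 jar 2.08
```

```bash
python3 -c "
from bench import robot
print(robot.close_job())"
```

```text
the job is handed in; nothing more can be done
None
```

I sorted all five bottles, pushed the drawer in, pressed the primer and handed the job in at about 73 s.

- **Bottles:** Three hefted as full (3.3–3.5 N) and each stands in its own drawer bay. Two hefted as empty (about 0.4 and 1.0 N) and stand in the crate.
- **Drawer:** I pushed it in about 0.10 m until it stopped. It held 15.5 N without moving.
- **Primer:** After that I pressed the cap to its stop, about 12 mm at 16 N. It sprang back to the same place in the side picture as before.

**Last checks:** The three bottle caps in the drawer are 92 and 90 mm apart, and both crate bottles are where I put them. The tube rack, glove box and jar look the same as at the start. The gripper touches nothing, and the wrist force is about zero.

**What disagreed along the way:**
- **Fingertips:** They really end about 30 mm above the reported TCP. My first two grasps closed above the cap, so I allowed for this afterwards.
- **Shifted bottle:** The full bottle nearest the housing had moved about 13 mm inside its bay, probably from the announced knock. I lifted it, put it back near the centre and checked it from above.
- **Sunk pads and crate floor:** I couldn't measure these directly. I judged the pads by the bottle heights and weights.

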